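# Load the relay tester and put the bracket relays away

## Task

Pull the tester's sprung follower back until it stays, stand every plain relay in the feed track with its blades up, in front of the follower, and then let the follower go so that it closes the row up against the end stop. The relays with a mounting ear do not fit the tester: tip the bin out, put them in, and push the bin back until it clicks shut; leave everything else on the bench where it is.

Things in the scene. Friction and masses are not known exactly. Their poses are not given: they have to be found in the camera images.
- track_end (a point): Middle of the feed track's channel floor at its end stop, 10 mm above the bench, next to the relay tester (grey box with a small screen). y runs along the track away from the tester, x across it, z up. The channel is open above, 190 mm long, 34 mm wide; its walls rise 8 mm above the floor, then lips flare at 45 degrees up to 13 mm above it (47 mm apart). Fixed, elsewhere at each start.
- tester_top (a point): Middle of the top of the tester box, 56 mm above the bench; the box is 95 mm (x) by 95 mm (y), axes as track_end; it begins 10 mm behind track_end (y = -10 mm). The end stop between is 34 mm high. Under the track lies a metal base 90 mm wide, 10 mm thick.
- follower (a joint): Sprung follower along the track (m): 0 = shut, its front face at track_end; 0.135 = fully back. The spring pushes it to 0 with 3 to 4 N, falling to nothing at 0.122; beyond 0.122 it is over centre and stays caught at 0.135 by itself (3 N). Pushed forward past 0.122 it lets go and closes on what is in the track; with n relays it rests at n x 0.024.
- follower_face (a point): Foot of the middle of the follower's front face (towards the relays), level with the channel floor; axes as track_end. The follower is a black block 31 mm wide, 24 mm long along the track, its top 37 mm above the channel floor.
- follower_grip (a point): Middle of the follower's grip, an upright steel fin on the rear half of the block: 16 mm across the track (x), 12 mm along it (y), from 36 to 70 mm above the channel floor. The point is 65 mm above the bench, 18 mm behind the front face; axes as track_end. It can be pinched from above across the track.
- bin (a joint): Angle (rad) of the tilt-out bin about its bottom pivot: 0 = shut, 0.55 = tipped fully forward against a stop. Its heavy front makes it drop shut by itself below about 0.2 rad and fall open to 0.55 above about 0.3; a pull or push of 1 to 4 N at the tab moves it. It starts shut.
- bin_pivot (a point): Middle of the bin's bottom pivot line at the front of its grey cabinet, 30 mm above the bench; fixed axes: x into the cabinet (the bin tips towards -x), y along the pivot, z up. Cabinet: 176 mm wide, x from 0 to 130 mm, 156 mm high; its roof covers the shut bin. Tipped, the top edge of the bin's front wall is 58 mm before and 95 mm above the pivot; fill it from above between edge and roof.
- bin_tab (a point): Middle of the bin's pull tab (moves with the bin): a black fin sticking out 33 mm from the top of the front wall, 12 mm thick along y, 26 mm high. Shut: 134 mm above the bench, 18 mm before the pivot line; tipped: 109 mm above the bench, 70 mm before it. Pinch it from above across y and pull or push along the arc about the pivot; a straight level push on its end may bind. Shut, axes as bin_pivot.
- bin_floor (a point): Middle of the inside of the bin's floor; axes turn with the bin (shut: as bin_pivot). The bin is 148 mm wide inside (y), 83 mm deep (x); front wall 112 mm, side walls 78 mm, back wall 60 mm high.
- relay1_c (a point): Centre of the body of plain relay 1 (may be absent): a black block 30 mm (x) x 24 mm (y) x 40 mm (z) with four small brass blades 8 mm high on top (within 18 x 12 mm); the point is half-way up the block, 20 mm above its underside. It stands on the bench with its blades up; in the track its 24 mm side lies along the track. About 30 g.
- relay2_c (a point): Centre of the body of plain relay 2 (may be absent): a black block 30 mm (x) x 24 mm (y) x 40 mm (z) with four small brass blades 8 mm high on top (within 18 x 12 mm); the point is half-way up the block, 20 mm above its underside. It stands on the bench with its blades up; in the track its 24 mm side lies along the track. About 30 g.
- relay3_c (a point): Centre of the body of plain relay 3 (may be absent): a black block 30 mm (x) x 24 mm (y) x 40 mm (z) with four small brass blades 8 mm high on top (within 18 x 12 mm); the point is half-way up the block, 20 mm above its underside. It stands on the bench with its blades up; in the track its 24 mm side lies along the track. About 30 g.
- relay4_c (a point): Centre of the body of plain relay 4 (may be absent): a black block 30 mm (x) x 24 mm (y) x 40 mm (z) with four small brass blades 8 mm high on top (within 18 x 12 mm); the point is half-way up the block, 20 mm above its underside. It stands on the bench with its blades up; in the track its 24 mm side lies along the track. About 30 g.
- eared1_c (a point): Centre of the body of bracket relay 1 (may be absent): like a plain relay (30 x 24 x 40 mm, point 20 mm above the underside) but with a yellow-plated mounting ear 3 mm thick and 20 mm wide that sticks out 18 mm at the foot on its +x side, so it does not fit in the track. About 38 g.
- eared2_c (a point): Centre of the body of bracket relay 2 (may be absent): like a plain relay (30 x 24 x 40 mm, point 20 mm above the underside) but with a yellow-plated mounting ear 3 mm thick and 20 mm wide that sticks out 18 mm at the foot on its +x side, so it does not fit in the track. About 38 g.
- eared3_c (a point): Centre of the body of bracket relay 3 (may be absent): like a plain relay (30 x 24 x 40 mm, point 20 mm above the underside) but with a yellow-plated mounting ear 3 mm thick and 20 mm wide that sticks out 18 mm at the foot on its +x side, so it does not fit in the track. About 38 g.
- socket: Bystander, not to be disturbed: a steel deep socket, 26 mm across and 55 mm tall, standing among the relays; the origin is on its underside at its axis.
- wrench: Bystander, not to be disturbed: a wrench lying at the left; the origin is on its underside or along its length.
- plug: Bystander, not to be disturbed: a white spark plug, 24 mm across and 50 mm tall, standing to the right of the tester; the origin is on its underside at its axis.
- cap: Bystander, not to be disturbed: a dark steel disc, 44 mm across and 16 mm thick, at the left; the origin is on its underside at its axis.

How it is judged (in metres and radians):
On the way, in this order (a step that is already met when the one before it is completed fails the run):
1. every plain relay stands in the track, blades up, while the follower is caught back (x of relay1_c in the frame of track_end between -0.007 and 0.007 m and y of relay1_c in the frame of track_end between 0.005 and 0.125 m and z of relay1_c in the frame of track_end between 0.012 and 0.028 m and angle between each of relay1_c, relay2_c, relay3_c, relay4_c's own z axis and vertical below 0.15 rad and x of relay2_c in the frame of track_end between -0.007 and 0.007 m and y of relay2_c in the frame of track_end between 0.005 and 0.125 m and z of relay2_c in the frame of track_end between 0.012 and 0.028 m and x of relay3_c in the frame of track_end between -0.007 and 0.007 m and y of relay3_c in the frame of track_end between 0.005 and 0.125 m and z of relay3_c in the frame of track_end between 0.012 and 0.028 m and x of relay4_c in the frame of track_end between -0.007 and 0.007 m and y of relay4_c in the frame of track_end between 0.005 and 0.125 m and z of relay4_c in the frame of track_end between 0.012 and 0.028 m and value of joint follower above 0.122 m), for 0.2 s.
2. the follower has closed the row of relays up against the end stop (x of relay1_c in the frame of track_end between -0.007 and 0.007 m and y of relay1_c in the frame of track_end between 0.005 and 0.125 m and z of relay1_c in the frame of track_end between 0.012 and 0.028 m and angle between each of relay1_c, relay2_c, relay3_c, relay4_c's own z axis and vertical below 0.15 rad and x of relay2_c in the frame of track_end between -0.007 and 0.007 m and y of relay2_c in the frame of track_end between 0.005 and 0.125 m and z of relay2_c in the frame of track_end between 0.012 and 0.028 m and x of relay3_c in the frame of track_end between -0.007 and 0.007 m and y of relay3_c in the frame of track_end between 0.005 and 0.125 m and z of relay3_c in the frame of track_end between 0.012 and 0.028 m and x of relay4_c in the frame of track_end between -0.007 and 0.007 m and y of relay4_c in the frame of track_end between 0.005 and 0.125 m and z of relay4_c in the frame of track_end between 0.012 and 0.028 m and y of any of relay1_c, relay2_c, relay3_c, relay4_c in the frame of track_end below 0.017 m and y of any of relay1_c, relay2_c, relay3_c, relay4_c in the frame of follower_face above -0.017 m and value of joint follower below 0.105 m), for 0.2 s.
At the end, for the whole second after the job is handed in: All plain relays upright (within 0.15 rad) in the track, centred within 7 mm, the first within 5 mm of the end stop and the last within 5 mm of the follower; all bracket relays inside the bin; the bin shut (within 0.04 rad); everything at rest (all of step 2 and x of eared1_c in the frame of bin_floor between -0.045 and 0.045 m and y of eared1_c in the frame of bin_floor between -0.078 and 0.078 m and z of eared1_c in the frame of bin_floor between 0 and 0.08 m and x of eared2_c in the frame of bin_floor between -0.045 and 0.045 m and y of eared2_c in the frame of bin_floor between -0.078 and 0.078 m and z of eared2_c in the frame of bin_floor between 0 and 0.08 m and x of eared3_c in the frame of bin_floor between -0.045 and 0.045 m and y of eared3_c in the frame of bin_floor between -0.078 and 0.078 m and z of eared3_c in the frame of bin_floor between 0 and 0.08 m and value of joint bin below 0.04 rad and linear speed of each of relay1, relay2, relay3, relay4, eared1, eared2, eared3 below 0.02 m/s); the robot touches nothing.
It fails at once if a bystander is moved by more than 30 mm (distance of any of socket, wrench, plug, cap from where it was at the start of the episode above 0.03 m).
Of relay1, relay2, relay3, relay4 only 3 to 4 are there at a start; the rules pass over those that are not, and their reading is None.
Of eared1, eared2, eared3 only 2 to 3 are there at a start; the rules pass over those that are not, and their reading is None.
At some moment in a run one of eared1, eared2, eared3 may be knocked a few centimetres aside while the robot is not near it.
It also fails if it takes over 208 s, if anything falls off the work surface, if the arm or the gripper's body presses on something with over 40 N, if the wrist force passes 120 N, or if a joint passes its speed limit or range.

## Robot

A 7-joint arm with a two-finger parallel gripper is mounted at the origin on the work surface. World frame = base frame: x ahead of the robot, y to its left, z up, the work surface at z = 0. Lengths are in m, angles in degrees, forces in N, time in s.
With the tool pointing down it reaches from about 0.425 to 0.875 m from the base axis. Payload 4.7 kg.
Tool frame: the origin (TCP) lies on the mounting face of the last link; the fingertips stand tcp_to_tips ahead of it and the grasp point (between the pads) lies 164 mm ahead of it (tcp_to_tips is the distance from the TCP to the fingertips, in m); z points along the fingers, y is the line along which they close (so a half turn about z gives the same grasp; the last joint's range is limited). The gripper opens to 87 mm and grips with 3 to 60 N. Pads are 19 mm wide; open, the fingers measure 117 mm over their backs; the gripper's body (75 mm by 190 mm) begins 51 mm behind the grasp point.
Start: joints at [-65.14, 18.392, -4.016, 83.108, 1.295, 78.541, -3.26], TCP at [0.265, 0.594, 0.405] pointing down, gripper open.
Joint ranges: [-163.93, 163.93], [-17.29, 119.83], [-79.2, 71.16], [3.27, 140.29], [-89.18, 269.18], [5.43, 117.66], [-154.24, 154.24]. Speed limits (degrees/s): [147.25, 147.25, 180, 180, 180, 180, 180].

## Interface

Orientations are given as [roll, pitch, yaw] about the fixed x, y, z axes, in that order (R = Rz(yaw) Ry(pitch) Rx(roll)).
In Python, from cell import get_obs, read_camera, sign_off, tcp_to_tips gives the robot as it stands.
- The arm moves only by the tool drive_tool, never from a script. Its argument "rows" is one flat list of numbers, 7 for each row, row after row: the shift along the tool's x, y, z in m, then the turn, a rotation vector about the tool's x, y, z in rad, then the gripper command: -1 is shut, 1 is fully open, values between are in proportion. In form: [tx, ty, tz, rx, ry, rz, fingers, tx, ty, tz, rx, ry, rz, fingers, ...]. A call has 1 to 5 rows; each row shifts and turns the commanded pose from where the row before left it, along the tool's axes as they then stand; what a row does not reach is not made up. A row lasts 1/8 s, in which the tool goes at most 62.5 mm and 10.7 degrees, less where a joint would pass 70% of its speed; a pose out of reach is approached as far as the arm can. A call is refused whole if a number of a shift passes 0.0625 or a number of a turn 0.188, either way. A call with a gripper value outside its range is refused whole. The fingers move at their own pace and stop on an object; "grip_force" is the grip in N (left out, the last holds). Time passes only in rows, so rows that do not move let the fingers close. It gives the time, the measured TCP pose, the force, the opening and the grip force at its end, in the units of the state.
- get_obs(): the state, without advancing time (a new reading comes with each control period).
- read_camera(name): name is "scene" or "top"; returns a dict with "color" (384x512x3 uint8, blue, green, red), "fov_y" (degrees; the focal length in pixels is half the picture's height over the tangent of half this angle, whatever the lens; pixels are square), "cx", "cy" (the principal point, pixels), "cam_to_world" (4x4, takes a point from camera to world coordinates). Camera axes: x right, y up, looking along -z (the intrinsics and any distortion apply to the point x, -y, -z); pixel columns grow to the right and rows downward; lengths in m; the calibration is good to about 2 mm. A picture is of the moment at which its call begins. There is no depth.
- sign_off(): hands the job in; it is judged then, once.
The state is a dict: "time_s": time; "qpos": joint angles; "joint_velocities": joint speeds; "effort": joint torques, N m; "tool_pos": TCP position; "tool_rot": TCP orientation; "force": force on the tool from outside, world axes, zero at the start; "wrist_torque": the same for the moment, N m; "grip_width": finger opening in m; "grasp_force": force on a finger pad.
Only numpy, scipy, OpenCV 4.12 (cv2) and the standard library are available. Lean on these libraries where they do the work, as an engineer would, in place of code of your own. Each camera call takes 0.05 s, during which the arm holds its last target. There are 200 camera calls.

## Working session

There is one attempt and no reset: what is moved stays moved. The work goes in short steps, Python scripts to look and compute and a tool call to move; the robot and the scene stay as the last step left them, time stands still between calls to the robot, and variables do not carry over. Pictures are saved under pics/ and viewed, at most 14 in all, crops included, and the job is handed in when it is done.

Besides the shell and the picture viewer there is one more tool, called after "Request:" as name(argument=value, ...) on one line, values as JSON. drive_tool: Moves the arm, as the interface text tells. Its arguments: {"type":"object","properties":{"rows":{"type":"array","items":{"type":"number"}},"grip_force":{"type":"number"}},"required":["rows"]}

```bash
ls; mkdir -p pics; python3 - <<'E'
from cell import *
import cv2
o=get_obs();print(o, tcp_to_tips)
for n in("scene","top"):
    c=read_camera(n);cv2.imwrite(f"pics/{n}0.png",c["color"]);print(n,c["fov_y"],c["cx"],c["cy"],c["cam_to_world"],[k for k in c])
E
```

```text
pics
{'time_s': 0.0, 'qpos': array([-65.13860651,  18.44088391,  -4.01240264,  83.17431491,
         1.29617834,  78.53981798,  -3.25866177]), 'joint_velocities': array([ 0.04670057,  0.03740074,  0.02688362, -0.05442668,  0.03729302,
       -0.03142412, -0.03622456]), 'effort': array([-5.81726249e-05, -4.91290033e+01, -4.03976664e-01, -3.12530673e+01,
       -6.38409681e-02,  4.35607194e-02,  1.75577734e-04]), 'tool_pos': array([0.26491579, 0.59335241, 0.40364521]), 'tool_rot': array([-1.79890276e+02,  7.79127376e-03,  1.55946955e+02]), 'force': array([-0.20341177, -0.6788937 , -0.01802972]), 'wrist_torque': array([ 0.01749612, -0.02779381,  0.03368017]), 'grasp_force': 0.0, 'grip_width': 0.08693081999587798} 0.1822
scene 50.01265072083404 250.26129711050717 190.27197753432714 [[-0.42012248 -0.67567336  0.6057744   1.22314163]
 [ 0.90743455 -0.31848011  0.2741039   0.38688104]
 [ 0.00772239  0.66485783  0.74693001  0.95742973]
 [ 0.          0.          0.          1.        ]] ['color', 'fov_y', 'cx', 'cy', 'cam_to_world']
top 42.05025953210676 249.25770993682605 185.17785578120277 [[ 3.03703436e-02  9.92237317e-01 -1.20593323e-01  3.61076992e-01]
 [-9.99538406e-01  3.00536270e-02 -4.44464589e-03  5.18398798e-02]
 [-7.85876753e-04  1.20672644e-01  9.92692045e-01  1.55867689e+00]
 [ 0.00000000e+00  0.00000000e+00  0.00000000e+00  1.00000000e+00]] ['color', 'fov_y', 'cx', 'cy', 'cam_to_world']
```

```bash
python3 - <<'E'
import cv2
for n in("scene","top"):
    i=cv2.imread(f"pics/{n}0.png");cv2.imwrite(f"pics/{n}0b.png",cv2.resize(i,(800,600),interpolation=cv2.INTER_CUBIC))
E
```

```text
(no output)
```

View pics/scene0b.png

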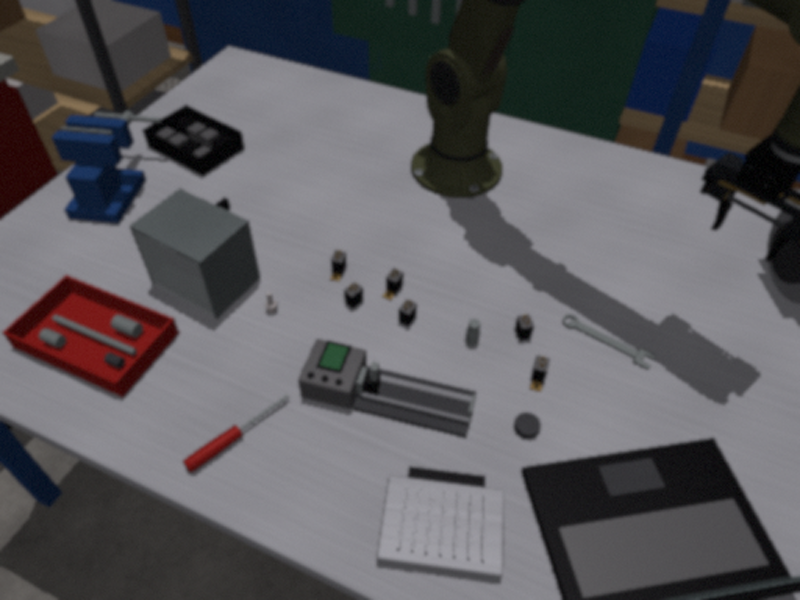

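View pics/top0b.png

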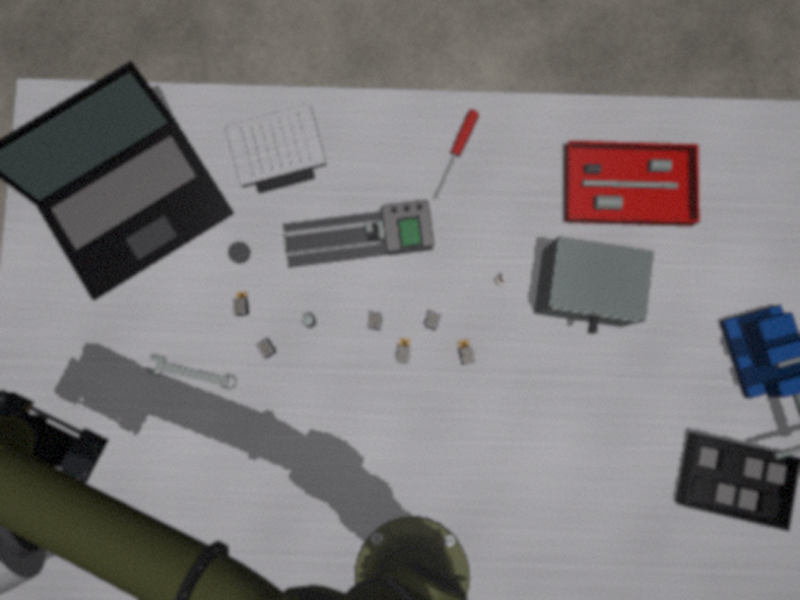

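Pictures show three plain relays (top view, 800 px: (375,320), (432,319), (266,347)) and three eared ones ((241,303), (403,350), (465,351)). They also show the socket (309,319), the track from (285,245) to the tester (410,230), and the cabinet at (600,280) with its tab at (593,325).

```bash
cat > h.py <<'E'
from cell import *
import cv2, numpy as np
def shot(n,k=6):
    cs=[read_camera(n) for _ in range(k)]
    c=cs[0]; c["img"]=np.mean([x["color"] for x in cs],0).astype(np.float32); return c
def f(c): return 192/np.tan(np.radians(c["fov_y"]/2))
def ray(c,u,v):
    M=c["cam_to_world"]; d=M[:3,:3]@np.array([(u-c["cx"])/f(c),-(v-c["cy"])/f(c),-1]); return M[:3,3],d
def onz(c,u,v,z):
    o,d=ray(c,u,v); return (o+d*(z-o[2])/d[2])
def proj(c,p):
    M=c["cam_to_world"]; q=M[:3,:3].T@(np.array(p)-M[:3,3]); return np.array([c["cx"]+f(c)*q[0]/-q[2], c["cy"]-f(c)*q[1]/-q[2]])
def tri(c1,p1,c2,p2):
    o1,d1=ray(c1,*p1);o2,d2=ray(c2,*p2)
    s,_,_,_=np.linalg.lstsq(np.stack([d1,-d2],1),o2-o1,rcond=None)
    a=o1+s[0]*d1;b=o2+s[1]*d2; return (a+b)/2,np.linalg.norm(a-b)
def crop(c,x0,y0,w,h,s,name):
    i=c["img"][y0:y0+h,x0:x0+w]; cv2.imwrite("pics/"+name,cv2.resize(np.clip((i-0)*1.3,0,255).astype(np.uint8),None,fx=s,fy=s,interpolation=cv2.INTER_CUBIC))
E
python3 - <<'E'
from h import *
import pickle
t=shot("top");s=shot("scene");pickle.dump((t,s),open("v0.pkl","wb"))
crop(t,140,115,190,125,4.2,"t1.png")
crop(s,190,150,170,140,4.2,"s1.png")
# blobs darker than bench
g=t["img"].mean(2); bg=cv2.medianBlur(g.astype(np.uint8),41)
for c,n in((t,"top"),(s,"scene")):
    g=c["img"].mean(2); bg=cv2.medianBlur(g.astype(np.uint8),51).astype(float)
    m=((bg-g)>25).astype(np.uint8)
    k,l,st,ce=cv2.connectedComponentsWithStats(m)
    for i in range(1,k):
        if 25<st[i,4]<500: print(n,ce[i].round(1),st[i],onz(c,*ce[i],0.02).round(3))
E
```

```text
top [295.   88.9] [278  70  29  56 326] [ 0.86  -0.077  0.02 ]
top [182.3 114.4] [155 104  54  20 410] [0.766 0.277 0.02 ]
top [152.7 161.2] [146 154  15  15 179] [0.614 0.362 0.02 ]
top [413.4 169.2] [408 161  10  20 124] [ 0.614 -0.451  0.02 ]
top [154.1 194.9] [149 187  11  16 152] [0.509 0.352 0.02 ]
top [239.6 205. ] [235 199  10  13 102] [0.485 0.087 0.02 ]
top [275.8 204.7] [271 198  11  14 105] [ 0.49  -0.025  0.02 ]
top [198.  204.5] [194 200   9  10  65] [0.483 0.215 0.02 ]
top [505.5 216.7] [499 214  13   6  44] [ 0.474 -0.732  0.02 ]
top [170.5 222.5] [165 216  12  14 116] [0.425 0.297 0.02 ]
top [257.4 224.5] [253 217   9  16 119] [0.427 0.03  0.02 ]
top [297.2 225.3] [293 217  10  17 131] [ 0.428 -0.092  0.02 ]
top [ 50.8 233.3] [ 35 219  40  33 368] [0.381 0.663 0.02 ]
top [101.8 229.2] [ 97 227  10   6  32] [0.398 0.507 0.02 ]
top [140.3 241.2] [127 237  24  11  68] [0.365 0.387 0.02 ]
top [  9.4 254.3] [  0 249  20  12 123] [0.313 0.784 0.02 ]
top [171.7 265.2] [167 262   9   7  37] [0.295 0.287 0.02 ]
top [ 85.8 273.8] [ 81 271  10   7  45] [0.262 0.547 0.02 ]
top [
[... 1353 characters left out ...]
0.561 0.02 ]
scene [383.1 217. ] [360 202  55  34 180] [0.393 0.434 0.02 ]
scene [302.2 214.3] [297 205  11  19 155] [0.483 0.218 0.02 ]
scene [344.7 238.7] [339 228  13  23 218] [0.514 0.354 0.02 ]
scene [336.9 272.5] [328 264  18  18 267] [0.626 0.366 0.02 ]
scene [ 53.7 298.7] [ 48 295  14   7  52] [ 0.993 -0.245  0.02 ]
scene [285.2 304.7] [260 298  51  14 422] [0.766 0.278 0.02 ]
scene [408.1 322.7] [382 316  59  15 447] [0.685 0.559 0.02 ]
scene [  3.3 357.9] [  0 351  10  14  77] [ 1.151 -0.245  0.02 ]
scene [280.4 365.2] [241 357  80  17 489] [0.905 0.321 0.02 ]
scene [501.3 376.4] [488 369  24  12 139] [0.723 0.767 0.02 ]
scene [225.2 380.1] [216 374  22  10  97] [0.984 0.225 0.02 ]
```

View pics/t1.png

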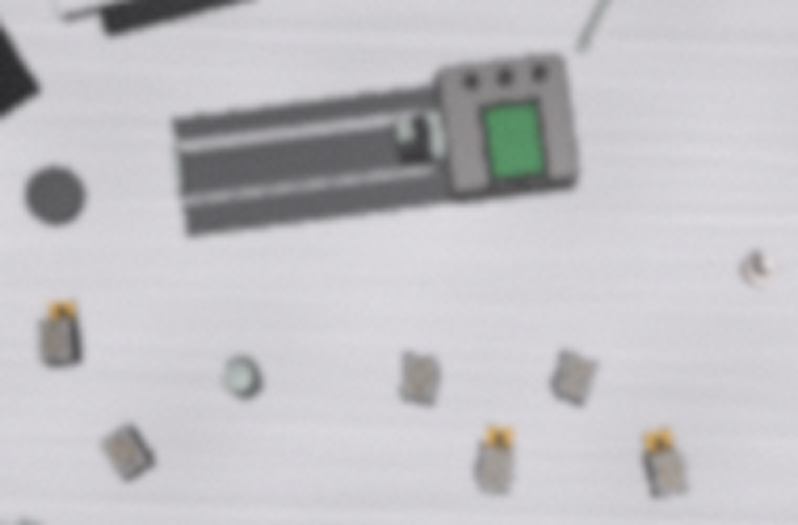

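View pics/s1.png

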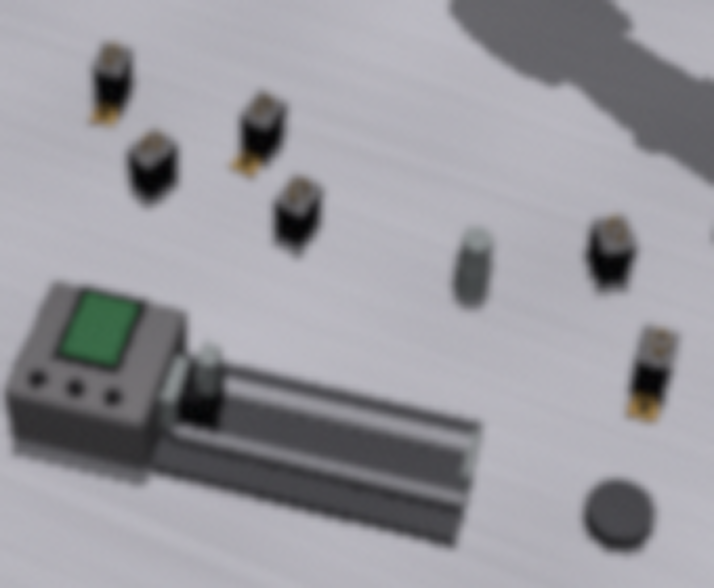

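The crops show the track with its two lips: its open end runs from about (173,118) to (188,236) in t1. The fin is at (405,130) in t1 and (208,352) in s1, and the beige tops of the relays are separable from their black sides.

```bash
cat > meas.py <<'E'
from h import *
def relays(t,s):
    out=[]
    def cands(c,box):
        x0,y0,x1,y1=box; S=6
        i=cv2.resize(c["img"][y0:y1,x0:x1],None,fx=S,fy=S,interpolation=cv2.INTER_CUBIC)
        d=i[...,2]-i[...,0]; g=i.mean(2)
        m=((d>3)&(g>60)&(g<150)&(d<35)).astype(np.uint8); m=cv2.morphologyEx(m,cv2.MORPH_OPEN,np.ones((7,7)))
        yel=((d>35)).astype(np.uint8)
        r=[]
        for mm,k in((m,'top'),(yel,'ear')):
            n,l,st,ce=cv2.connectedComponentsWithStats(mm)
            for j in range(1,n):
                if st[j,4]>(700 if k=='top' else 300) and st[j,4]<6000:
                    q=(np.array(ce[j])+.5)/S-.5+[x0,y0]
                    rect=cv2.minAreaRect(np.argwhere(l==j)[:,::-1].astype(np.float32))
                    r.append((k,q,st[j,4]/36,[np.round(np.array(p)/S-.0+[x0,y0],1) for p in cv2.boxPoints(rect)],np.array(rect[1])/S))
        return r
    return cands(t,(140,175,335,250)),cands(s,(190,150,360,260))
if __name__=="__main__":
    import pickle;t,s=pickle.load(open("v0.pkl","rb"))
    a,b=relays(t,s)
    for k,q,A,bx,sz in a:
        z=.042 if k=='top' else .003
        P=[onz(t,*p,z)[:2] for p in bx]; e=[P[1]-P[0],P[2]-P[1]]
        print('T',k,q.round(1),int(A),onz(t,*q,z).round(4),[ (round(np.linalg.norm(x)*1e3),round(np.degrees(np.arctan2(x[1],x[0])))) for x in e])
    for k,q,A,bx,sz in b: print('S',k,q.round(1),int(A),onz(s,*q,.042 if k=='top' else .003).round(4))
    for k,q,A,_,_ in a:
        for k2,q2,_,_,_ in b:
            if k==k2:
                p,d=tri(t,q,s,q2)
                if d<.008 and abs(p[2])<.06: print(k,p.round(4),round(d,4))
E
python3 meas.py
python3 - <<'E'
from h import *
import pickle;t,s=pickle.load(open("v0.pkl","rb"))
T=lambda X,Y:(140+X/4.2-.4,115+Y/4.2-.4); S=lambda X,Y:(190+X/4.2-.4,150+Y/4.2-.4)
g=t["img"].mean(2)
# stripes in top view
L=[[],[]]
for u in range(188,228):
    for k,(a,b) in enumerate(((139,156),(153,171))):
        uu=u-140
        c0=115+(148+(u-(140+183/4.2))*(-28/4.2)/(220/4.2))/4.2 -.4 if k==0 else 115+200/4.2+(u-(140+185/4.2))*(-30/4.2)/(245/4.2)/1-.4
        if k==0: c0=115+150/4.2+(u-183.5)*(-.125)-.4
        else: c0=115+200/4.2+(u-184)*(-.125)-.4
        v=np.arange(int(c0)-4,int(c0)+6); w=np.clip(g[v,u]-g[v,u].min()-.4*np.ptp(g[v,u]),0,None)
        L[k].append(onz(t,u,(v*w).sum()/w.sum(),.0205)[:2])
for l in L:
    l=np.array(l);d=l-l.mean(0);_,sv,V=np.linalg.svd(d);V=V*np.sign(V[0,1]);print("stripe",l.mean(0).round(4),"dir",V[0].round(4),"ang",np.degrees(np.arctan2(V[0,1],V[0,0])).round(2),"rms",(sv[1]/40**.5).round(5))
for n,p,z in(("base end A",(173,118),.01),("base end B",(188,236),.01),("box",(437,70),.056),("box",(565,55),.056),("box",(578,187),.056),("box",(452,193),.056)): print(n,onz(t,*T(*p),z).round(4))
print("box corner S", onz(s,*S(188,313),.056),onz(s,*S(60,283),.056),onz(s,*S(8,390),.056),onz(s,*S(150,440),.056))
print("fin",tri(t,T(405,125),s,S(208,352)))
crop(t,330,140,100,80,7,"cab_t.png");crop(s,75,110,110,110,5,"cab_s.png")
E
```

```text
T top [319.6 178.5] 24 [ 0.5724 -0.156   0.042 ] [(17, -77), (16, -168)]
T top [153.1 193.9] 63 [0.5096 0.3511 0.042 ] [(39, -4), (25, -96)]
T top [239.5 204.5] 45 [0.4853 0.0865 0.042 ] [(20, -88), (26, -178)]
T top [276.8 204.1] 40 [ 0.4899 -0.0271  0.042 ] [(18, -88), (24, -179)]
T top [298.1 225.3] 71 [ 0.4275 -0.0929  0.042 ] [(27, -77), (43, -167)]
T top [168.9 222.2] 41 [0.4251 0.2987 0.042 ] [(22, -88), (22, -177)]
T top [257.8 224.7] 60 [0.4255 0.029  0.042 ] [(32, -9), (26, -99)]
T ear [154.2 188.3] 19 [0.5313 0.3564 0.003 ] [(19, -82), (12, -169)]
T ear [258.4 218.5] 25 [0.4466 0.0273 0.003 ] [(20, -88), (14, -178)]
T ear [296.2 219.4] 25 [ 0.4474 -0.0905  0.003 ] [(21, -80), (14, -170)]
S top [216.1 162.7] 26 [ 0.4206 -0.0959  0.042 ]
S top [252.  174.8] 23 [0.4204 0.029  0.042 ]
S top [214.  177.9] 21 [ 0.482  -0.0706  0.042 ]
S top [225.6 183.6] 30 [ 0.4878 -0.0277  0.042 ]
S top [247.5 189.2] 23 [0.4802 0.0417 0.042 ]
S top [260.6 194.8] 30 [0.484 0.086 0.042]
S top [336.2 204.1] 33 [0.4233 0.2987 0.042 ]
S top [346.7 231.1] 37 [0.504 0.353 0.042]
S top [342.5 248. ] 2
[... 410 characters left out ...]
04
top [0.425  0.03   0.0468] 0.0019
ear [0.5312 0.3566 0.0035] 0.0006
ear [0.4463 0.0281 0.0026] 0.0017
ear [ 0.4471 -0.0898  0.0033] 0.0016
stripe [0.6669 0.1932] dir [-0.1579  0.9874] ang 99.09 rms 0.00015
stripe [0.6255 0.1915] dir [-0.1583  0.9874] ang 99.11 rms 0.00014
base end A [0.6777 0.2789 0.01  ]
base end B [0.5885 0.2635 0.01  ]
box [0.7098 0.0809 0.056 ]
box [ 0.7238 -0.0124  0.056 ]
box [ 0.6262 -0.0242  0.056 ]
box [0.619  0.0671 0.056 ]
box corner S [0.62288961 0.06879997 0.056     ] [ 0.63665563 -0.01847869  0.056     ] [ 0.72479085 -0.00653734  0.056     ] [0.71982637 0.09077529 0.056     ]
fin (array([0.66256128, 0.10236639, 0.08267341]), np.float64(0.000889716618872494))
```

View pics/cab_t.png

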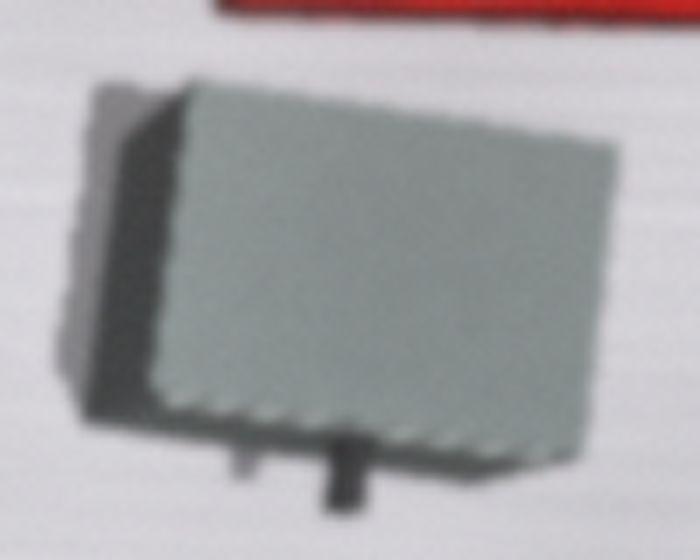

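View pics/cab_s.png

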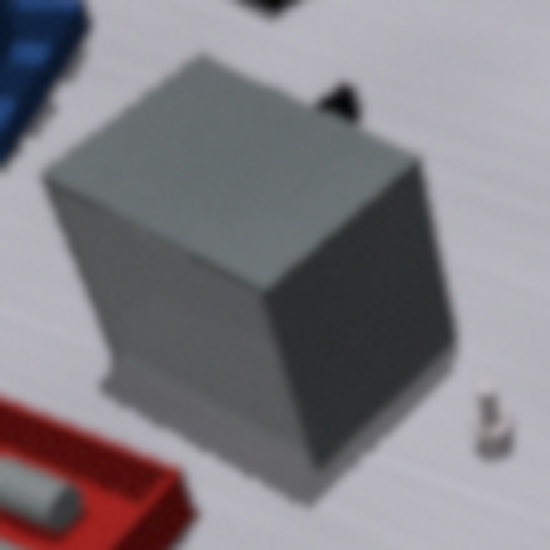

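Cabinet crops: roof corners in cab_t at (190,85), (618,145), (582,460), (152,390), and in cab_s at (203,55), (418,160), (265,292), (45,175). The tab is at (345,490) in cab_t. The track measurements agree: its origin is near (0.663, 0.085) and its y direction is 99.1°.

```bash
cat > go.py <<'E'
import sys
from cell import get_obs
import numpy as np
# usage: go.py x y z(grasp point) yaw
def plan(x,y,z,yaw,p=None,y0=None):
    o=get_obs()
    p=o["tool_pos"] if p is None else p; y0=o["tool_rot"][2] if y0 is None else y0
    dy=(yaw-y0+90)%180-90
    a=np.radians(y0+dy); d=np.array([x,y,z+.164])-p
    print("rz %.3f rad (dyaw %.1f)  t [%.4f %.4f %.4f]"%(-np.radians(dy),dy,d@[np.cos(a),np.sin(a),0],d@[np.sin(a),-np.cos(a),0],-d[2]))
    return np.array([x,y,z+.164]),y0+dy
if __name__=="__main__":
    o=get_obs();print(o["time_s"],o["tool_pos"].round(4),o["tool_rot"].round(1),o["qpos"].round(0),"grip",round(o["grip_width"],4),round(o["grasp_force"],1),o["force"].round(1))
    p=yw=None
    for a in sys.argv[1:]:
        p,yw=plan(*map(float,a.split(",")),p,yw)
E
python3 - <<'E'
from h import *
import pickle;t,s=pickle.load(open("v0.pkl","rb"))
T=lambda X,Y:(330+(X+.5)/7-.5,140+(Y+.5)/7-.5); S=lambda X,Y:(75+(X+.5)/5-.5,110+(Y+.5)/5-.5)
ct=[(152,390),(190,85),(618,145),(582,460)]; cs=[(418,160),(265,292),(45,175),(203,55)]
for a,b in zip(ct,cs): print(onz(t,*T(*a),.156).round(4),onz(s,*S(*b),.156).round(4),tri(t,T(*a),s,S(*b))[0].round(4))
print("tab end",onz(t,*T(345,512),.147),"tab root",onz(t,*T(350,445),.147),"tab S tip", onz(s,*S(350,95),.147))
g=t["img"].mean(2)
for n,u,v in(("A",239.6,205),("B",276,204.7),("C",170.5,222.5)):
    x0,y0=int(u)-10,int(v)-10
    i=cv2.resize(g[y0:y0+21,x0:x0+21],None,fx=8,fy=8,interpolation=cv2.INTER_CUBIC)
    m=(i<.5*(g[y0:y0+21,x0:x0+21].max()+110)).astype(np.uint8)
    k,l,st,ce=cv2.connectedComponentsWithStats(m);j=1+np.argmax(st[1:,4])
    P=[onz(t,(p[0]+.5)/8-.5+x0,(p[1]+.5)/8-.5+y0,.03) for p in cv2.boxPoints(cv2.minAreaRect(np.argwhere(l==j)[:,::-1].astype(np.float32)))]
    print(n,np.mean(P,0).round(4),[(round(np.linalg.norm(x)*1e3),round(np.degrees(np.arctan2(x[1],x[0])))) for x in(P[1]-P[0],P[2]-P[1])])
E
python3 go.py 0.6606,0.1026,0.14,99.1
```

```text
[ 0.5115 -0.2305  0.156 ] [ 0.5154 -0.2288  0.156 ] [ 0.512  -0.2314  0.1522]
[ 0.6368 -0.2452  0.156 ] [ 0.6421 -0.2443  0.156 ] [ 0.6383 -0.2471  0.1512]
[ 0.6173 -0.4192  0.156 ] [ 0.618  -0.4152  0.156 ] [ 0.6169 -0.4187  0.154 ]
[ 0.4884 -0.4034  0.156 ] [ 0.4905 -0.4005  0.156 ] [ 0.4883 -0.4037  0.1535]
tab end [ 0.46527081 -0.31047423  0.147     ] tab root [ 0.49248752 -0.31252198  0.147     ] tab S tip [ 0.4752882  -0.30553709  0.147     ]
A [0.4849 0.0869 0.03  ] [(37, -8), (30, -98)]
B [ 0.489  -0.0242  0.03  ] [(37, -18), (30, -108)]
C [0.4252 0.2961 0.03  ] [(32, -53), (39, -143)]
0.7 [0.2649 0.5936 0.4048] [180.   0. 156.] [-65.  18.  -4.  83.   1.  79.  -3.] grip 0.0868 0.0 [-0.6  1.1  0.5]
rz 0.992 rad (dyaw -56.9)  t [-0.5474 0.3130 0.1008]
```

Request:
drive_tool(rows=[0, 0, 0, 0, 0, 0.165, 0.2, 0, 0, 0, 0, 0, 0.165, 0.2, 0, 0, 0, 0, 0, 0.165, 0.2, 0, 0, 0, 0, 0, 0.165, 0.2, 0, 0, 0, 0, 0, 0.165, 0.2], grip_force=20)

```text
time_s: 1.32
tool_pos: [0.2649, 0.5936, 0.4048]
tool_rot: [180.0, -0.0, 108.4]
force: [-1.3, 0.6, -0.0]
grip_width: 0.0535
grasp_force: 0.0
```

Request:
drive_tool(rows=[0, 0, 0, 0, 0, 0.167, 0.2, -0.05, 0.03, 0, 0, 0, 0, 0.2, -0.05, 0.03, 0, 0, 0, 0, 0.2, -0.05, 0.03, 0, 0, 0, 0, 0.2, -0.05, 0.03, 0, 0, 0, 0, 0.2])

```text
time_s: 1.95
tool_pos: [0.4161, 0.4135, 0.4051]
tool_rot: [180.0, -0.0, 99.1]
force: [0.7, 1.7, -0.5]
grip_width: 0.0525
grasp_force: 0.0
```

Request:
drive_tool(rows=[-0.05, 0.03, 0.01, 0, 0, 0, 0.2, -0.05, 0.03, 0.02, 0, 0, 0, 0.2, -0.05, 0.03, 0.02, 0, 0, 0, 0.2, -0.05, 0.03, 0.02, 0, 0, 0, 0.2, -0.05, 0.03, 0.02, 0, 0, 0, 0.2])

```text
time_s: 2.58
tool_pos: [0.6038, 0.1907, 0.3145]
tool_rot: [179.9, -0.0, 99.1]
force: [0.1, 0.1, 0.2]
grip_width: 0.0522
grasp_force: 0.0
```

Request:
drive_tool(rows=[-0.05, 0.03, 0, 0, 0, 0, 0.2, -0.04, 0.013, 0, 0, 0, 0, 0.2, 0, 0, 0, 0, 0, 0, 0.2, 0, 0, 0, 0, 0, 0, 0.2])

```text
time_s: 3.08
tool_pos: [0.6593, 0.1107, 0.3146]
tool_rot: [-180.0, -0.1, 99.1]
force: [-0.4, 0.6, -0.0]
grip_width: 0.0526
grasp_force: 0.0
```

```bash
python3 go.py 0.6606,0.1026,0.068,99.1; python3 - <<'E'
from h import *
t=shot("top",2);s=shot("scene",4);crop(s,190,130,170,140,4.2,"s2.png")
E
```

```text
3.075 [0.6593 0.1107 0.3146] [-1.80e+02 -1.00e-01  9.91e+01] [-29.  24.  22.  87. -10.  70.   4.] grip 0.0526 0.0 [-0.4  0.6 -0. ]
rz 0.001 rad (dyaw -0.0)  t [-0.0082 0.0000 0.0826]
```

View pics/s2.png

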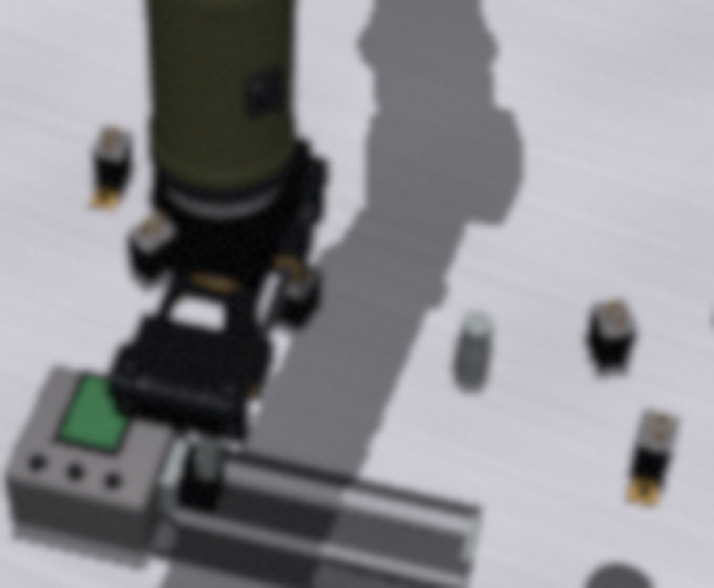

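The gripper (s2 around (200,370)) hangs right over the fin (205,460) and the other things stand where they were; going down and pinching.

Request:
drive_tool(rows=[-0.008, 0, 0.03, 0, 0, 0, 0.2, 0, 0, 0.03, 0, 0, 0, 0.2, 0, 0, 0.022, 0, 0, 0, 0.2, 0, 0, 0, 0, 0, 0, 0.2, 0, 0, 0, 0, 0, 0, -1], grip_force=40)

```text
time_s: 4.0
tool_pos: [0.6613, 0.1023, 0.2339]
tool_rot: [179.9, -0.0, 99.1]
force: [0.8, -0.3, 0.4]
grip_width: 0.0479
grasp_force: 0.0
```

Request:
drive_tool(rows=[0, 0, 0, 0, 0, 0, -1, 0, 0, 0, 0, 0, 0, -1, 0, 0, 0, 0, 0, 0, -1, 0, 0, 0, 0, 0, 0, -1])

```text
time_s: 4.5
tool_pos: [0.6619, 0.1023, 0.2334]
tool_rot: [179.7, 0.0, 99.1]
force: [5.2, 1.1, -2.9]
grip_width: 0.0154
grasp_force: 40.0
```

Request:
drive_tool(rows=[0.015, 0, 0, 0, 0, 0, -1, 0.015, 0, 0, 0, 0, 0, -1, 0.015, 0, 0, 0, 0, 0, -1, 0.015, 0, 0, 0, 0, 0, -1, 0.015, 0, 0, 0, 0, 0, -1])

```text
time_s: 5.12
tool_pos: [0.6505, 0.1735, 0.2334]
tool_rot: [179.8, 0.2, 99.0]
force: [5.0, -5.8, -0.4]
grip_width: 0.0156
grasp_force: 40.0
```

Request:
drive_tool(rows=[0.015, 0, 0, 0, 0, 0, -1, 0.015, 0, 0, 0, 0, 0, -1, 0.015, 0, 0, 0, 0, 0, -1, 0.013, 0, 0, 0, 0, 0, -1, 0, 0, 0, 0, 0, 0, -1])

```text
time_s: 5.75
tool_pos: [0.6405, 0.2353, 0.2334]
tool_rot: [179.7, -0.1, 99.2]
force: [5.6, 2.8, -1.8]
grip_width: 0.0159
grasp_force: 40.0
```

```bash
python3 go.py
```

```text
5.75 [0.6405 0.2353 0.2334] [ 1.797e+02 -1.000e-01  9.920e+01] [-37.  30.  19.  89. -11.  62.  -6.] grip 0.0159 40.0 [ 5.6  2.8 -1.8]
```

Request:
drive_tool(rows=[0, 0, 0, 0, 0, 0, 0.2, 0, 0, 0, 0, 0, 0, 0.2, 0, 0, 0, 0, 0, 0, 0.2, 0, 0, -0.05, 0, 0, 0, 0.2, 0, 0, -0.05, 0, 0, 0, 0.2], grip_force=20)

```text
time_s: 6.38
tool_pos: [0.6392, 0.2331, 0.3331]
tool_rot: [-179.9, 0.0, 99.1]
force: [0.2, 0.9, 0.3]
grip_width: 0.0505
grasp_force: 0.0
```

```bash
python3 go.py 0.4849,0.0869,0.12,82 0.4849,0.0869,0.033,82; python3 - <<'E'
from h import *
s=shot("scene",3)
# follower fin expected position: compare dark block
for y in (.018,.153):
    print(y,proj(s,(.6623-.158*y+.001,.0848+.987*y,.08)))
t=shot("top",2);print(proj(t,(.6634-.158*.153,.0848+.987*.153,.08)))
crop(s,220,190,140,100,5,"s3.png")
E
```

```text
6.375 [0.6392 0.2331 0.3331] [-179.9    0.    99.1] [-37.  25.  20.  84.  -9.  73.  -7.] grip 0.0505 0.0 [0.2 0.9 0.3]
rz 0.298 rad (dyaw -17.1)  t [-0.1663 -0.1325 0.0491]
rz -0.000 rad (dyaw 0.0)  t [0.0000 0.0000 0.0870]
0.018 [239.38739627 233.4305822 ]
0.153 [290.02877459 245.38024942]
[191.30721562 150.90069373]
```

View pics/s3.png

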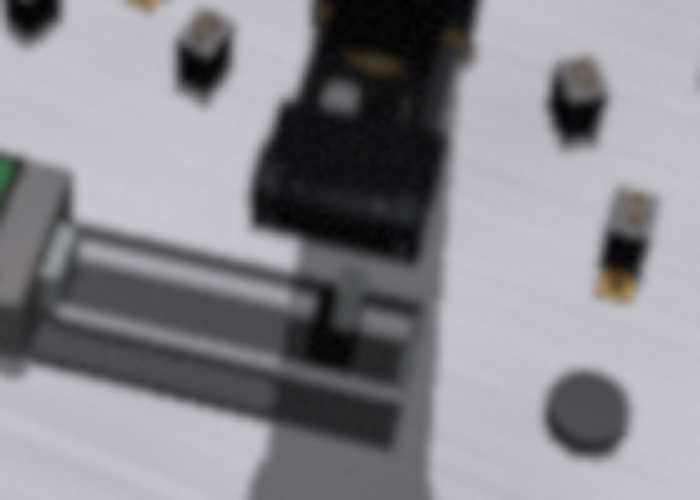

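The follower stays caught back: its fin top at (348,275) in s3 is pixel (289.6,245), against the predicted (290.0,245.4) for 0.135. Next, plain relay A.

Request:
drive_tool(rows=[-0.033, -0.027, 0, 0, 0, 0.0, 0.2, -0.02, 0, 0, 0, 0, 0.149, 0.2, 0, 0, 0, 0, 0, 0.149, 0.2, 0, 0, 0, 0, 0, 0, 0.2, 0, 0, 0, 0, 0, 0, 0.2])

```text
time_s: 7.25
tool_pos: [0.621, 0.1773, 0.3316]
tool_rot: [-179.9, 0.0, 82.2]
force: [-0.8, 0.6, -0.5]
grip_width: 0.0525
grasp_force: 0.0
```

```bash
python3 go.py 0.4849,0.0869,0.12,82 0.4849,0.0869,0.033,82
```

```text
7.25 [0.621  0.1773 0.3316] [-179.9    0.    82.2] [-37.  21.  24.  90.  -9.  71. -19.] grip 0.0525 0.0 [-0.8  0.6 -0.5]
rz 0.004 rad (dyaw -0.2)  t [-0.1085 -0.1222 0.0476]
rz -0.000 rad (dyaw 0.0)  t [0.0000 0.0000 0.0870]
```

Request:
drive_tool(rows=[-0.03, -0.035, 0, 0, 0, 0, 0.2, -0.04, -0.045, 0.02, 0, 0, 0, 0.2, -0.0385, -0.042, 0.0276, 0, 0, 0, 0.2, 0, 0, 0, 0, 0, 0, 0.2, 0, 0, 0, 0, 0, 0, 0.2])

```text
time_s: 7.88
tool_pos: [0.4873, 0.0876, 0.2862]
tool_rot: [179.9, -0.1, 82.1]
force: [0.1, 0.4, 0.1]
grip_width: 0.0521
grasp_force: 0.0
```

Request:
drive_tool(rows=[0, 0, 0.03, 0, 0, 0, 0.2, 0, 0, 0.03, 0, 0, 0, 0.2, 0, 0, 0.027, 0, 0, 0, 0.2, 0, 0, 0, 0, 0, 0, 0.2, 0, 0, 0, 0, 0, 0, 0.2])

```text
time_s: 8.5
tool_pos: [0.4885, 0.0878, 0.2002]
tool_rot: [179.9, -0.0, 82.1]
force: [0.1, 1.0, 1.5]
grip_width: 0.0519
grasp_force: 0.0
```

Request:
drive_tool(rows=[0, 0, 0, 0, 0, 0, -1, 0, 0, 0, 0, 0, 0, -1, 0, 0, 0, 0, 0, 0, -1, 0, 0, 0, 0, 0, 0, -1])

```text
time_s: 9.0
tool_pos: [0.4872, 0.0872, 0.1993]
tool_rot: [180.0, -0.0, 82.0]
force: [-0.1, 0.2, 2.7]
grip_width: 0.0294
grasp_force: 20.0
```

```bash
python3 go.py
```

```text
9.0 [0.4872 0.0872 0.1993] [180.  -0.  82.] [-37.  12.  26. 118.  -7.  51. -15.] grip 0.0294 20.0 [-0.1  0.2  2.7]
```

Request:
drive_tool(rows=[0, 0, -0.05, 0, 0, 0, -1, 0, 0, -0.055, 0, 0, 0, -1, 0, 0, 0, 0, 0, -0.149, -1, 0, 0, 0, 0, 0, -0.149, -1, 0, 0, 0, 0, 0, 0, -1])

```text
time_s: 9.62
tool_pos: [0.4868, 0.0871, 0.3038]
tool_rot: [-180.0, -0.0, 99.0]
force: [0.4, -0.1, -0.6]
grip_width: 0.0298
grasp_force: 20.0
```

```bash
python3 go.py 0.6609,0.1067,0.14,99.1
```

```text
9.625 [0.4868 0.0871 0.3038] [-180.   -0.   99.] [-38.   4.  26. 113.  -2.  64.  -2.] grip 0.0298 20.0 [ 0.4 -0.1 -0.6]
rz -0.001 rad (dyaw 0.1)  t [-0.0081 0.1750 -0.0002]
```

Request:
drive_tool(rows=[-0.002, 0.04, 0, 0, 0, 0, -1, -0.002, 0.05, 0, 0, 0, 0, -1, -0.002, 0.05, 0, 0, 0, 0, -1, -0.002, 0.035, 0, 0, 0, 0, -1, 0, 0, 0, 0, 0, 0, -1])

```text
time_s: 10.25
tool_pos: [0.6625, 0.1071, 0.3023]
tool_rot: [-179.9, 0.1, 99.0]
force: [-1.0, -0.5, -0.5]
grip_width: 0.0299
grasp_force: 20.0
```

Request:
drive_tool(rows=[0, 0, 0, 0, 0, 0, -1, 0, 0, 0.02, 0, 0, 0, -1, 0, 0, 0, 0, 0, 0, -1])

```text
time_s: 10.62
tool_pos: [0.6593, 0.107, 0.2814]
tool_rot: [-179.7, -0.0, 99.1]
force: [-0.0, 0.1, -0.6]
grip_width: 0.0297
grasp_force: 20.0
```

```bash
python3 go.py 0.6609,0.1067,0.062,99.1 0.6609,0.1067,0.047,99.1
```

```text
10.625 [0.6593 0.107  0.2814] [-179.7   -0.    99.1] [-32.  27.  27.  89. -13.  67.   7.] grip 0.0297 20.0 [-0.   0.1 -0.6]
rz -0.000 rad (dyaw 0.0)  t [-0.0005 0.0015 0.0554]
rz -0.000 rad (dyaw 0.0)  t [0.0000 0.0000 0.0150]
```

Request:
drive_tool(rows=[0, 0, 0.03, 0, 0, 0, -1, 0, 0, 0.025, 0, 0, 0, -1, 0, 0, 0, 0, 0, 0, -1, 0, 0, 0, 0, 0, 0, -1])

```text
time_s: 11.12
tool_pos: [0.6613, 0.107, 0.23]
tool_rot: [179.9, -0.0, 99.1]
force: [-0.4, -0.2, -0.7]
grip_width: 0.0301
grasp_force: 20.0
```

```bash
python3 go.py 0.6609,0.1067,0.062,99.1 0.6609,0.1067,0.047,99.1
```

```text
11.125 [0.6613 0.107  0.23  ] [179.9  -0.   99.1] [-31.  30.  26.  92. -14.  62.   8.] grip 0.0301 20.0 [-0.4 -0.2 -0.7]
rz 0.000 rad (dyaw -0.0)  t [-0.0002 -0.0004 0.0040]
rz -0.000 rad (dyaw 0.0)  t [0.0000 0.0000 0.0150]
```

Request:
drive_tool(rows=[0, 0, 0.008, 0, 0, 0, -1, 0, 0, 0.006, 0, 0, 0, -1, 0, 0, 0, 0, 0, 0, -1, 0, 0, 0, 0, 0, 0, -1])

```text
time_s: 11.62
tool_pos: [0.6611, 0.1069, 0.2149]
tool_rot: [180.0, -0.0, 99.1]
force: [-0.8, 0.8, -0.8]
grip_width: 0.0298
grasp_force: 20.0
```

```bash
python3 go.py 0.6609,0.1067,0.062,99.1 0.6609,0.1067,0.047,99.1
```

```text
11.625 [0.6611 0.1069 0.2149] [180.   -0.   99.1] [-31.  31.  26.  92. -15.  60.   8.] grip 0.0298 20.0 [-0.8  0.8 -0.8]
rz 0.000 rad (dyaw -0.0)  t [-0.0002 -0.0002 -0.0111]
rz -0.000 rad (dyaw 0.0)  t [0.0000 0.0000 0.0150]
```

Request:
drive_tool(rows=[0, 0, 0.004, 0, 0, 0, -1, 0, 0, 0, 0, 0, 0, -1, 0, 0, 0, 0, 0, 0, -1])

```text
time_s: 12.0
tool_pos: [0.661, 0.1069, 0.2108]
tool_rot: [-180.0, -0.0, 99.1]
force: [-0.8, 0.7, 0.1]
grip_width: 0.0299
grasp_force: 20.0
```

```bash
python3 go.py 0.6609,0.1067,0.047,99.1
```

```text
12.0 [0.661  0.1069 0.2108] [-180.    -0.    99.1] [-31.  31.  25.  92. -15.  60.   8.] grip 0.0299 20.0 [-0.8  0.7  0.1]
rz 0.000 rad (dyaw -0.0)  t [-0.0002 -0.0001 -0.0002]
```

Request:
drive_tool(rows=[0, 0, 0, 0, 0, 0, 0.0, 0, 0, 0, 0, 0, 0, 0.2, 0, 0, 0, 0, 0, 0, 0.2, 0, 0, -0.04, 0, 0, 0, 0.2, 0, 0, -0.06, 0, 0, 0, 0.2])

```text
time_s: 12.62
tool_pos: [0.6601, 0.1071, 0.3097]
tool_rot: [-179.7, 0.0, 99.1]
force: [1.0, 0.6, 0.6]
grip_width: 0.0523
grasp_force: 0.0
```

Request:
drive_tool(rows=[0, 0, 0, 0, 0, 0.158, 0.2, 0, 0, 0, 0, 0, 0.158, 0.2, 0, 0, 0, 0, 0, 0.158, 0.2, 0, 0, 0, 0, 0, 0, 0.2])

```text
time_s: 13.12
tool_pos: [0.661, 0.107, 0.3109]
tool_rot: [180.0, 0.0, 72.1]
force: [-0.2, 0.8, -0.8]
grip_width: 0.0523
grasp_force: 0.0
```

```bash
python3 go.py 0.4893,-0.0255,0.11,72
```

```text
13.125 [0.661  0.107  0.3109] [180.    0.   72.1] [-36.  26.  32.  88. -15.  70. -19.] grip 0.0523 0.0 [-0.2  0.8 -0.8]
rz 0.001 rad (dyaw -0.1)  t [-0.1791 -0.1223 0.0369]
```

Request:
drive_tool(rows=[-0.036, -0.025, 0, 0, 0, 0, 0.2, -0.048, -0.033, 0, 0, 0, 0, 0.2, -0.048, -0.033, 0.012, 0, 0, 0, 0.2, -0.047, -0.031, 0.025, 0, 0, 0, 0.2, 0, 0, 0, 0, 0, 0, 0.2])

```text
time_s: 13.75
tool_pos: [0.4848, -0.0285, 0.2711]
tool_rot: [-179.6, 0.1, 71.8]
force: [0.3, 0.7, 1.0]
grip_width: 0.0521
grasp_force: 0.0
```

Request:
drive_tool(rows=[0, 0, 0.025, 0, 0, 0, 0.2, 0, 0, 0.03, 0, 0, 0, 0.2, 0, 0, 0.02, 0, 0, 0, 0.2, 0, 0, 0, 0, 0, 0, 0.2, 0, 0, 0, 0, 0, 0, 0.2])

```text
time_s: 14.38
tool_pos: [0.4905, -0.0253, 0.1998]
tool_rot: [179.9, -0.0, 72.0]
force: [0.4, 0.0, 0.4]
grip_width: 0.0522
grasp_force: 0.0
```

Request:
drive_tool(rows=[0, 0, 0, 0, 0, 0, -1, 0, 0, 0, 0, 0, 0, -1, 0, 0, 0, 0, 0, 0, -1, 0, 0, 0, 0, 0, 0, -1])

```text
time_s: 14.88
tool_pos: [0.4898, -0.0254, 0.1992]
tool_rot: [180.0, -0.0, 72.0]
force: [-0.3, 1.2, 2.1]
grip_width: 0.0297
grasp_force: 20.0
```

Request:
drive_tool(rows=[0, 0, -0.045, 0, 0, 0, -1, 0, 0, -0.06, 0, 0, -0.158, -1, 0, 0, 0, 0, 0, -0.158, -1, 0, 0, 0, 0, 0, -0.158, -1, 0, 0, 0, 0, 0, 0, -1])

```text
time_s: 15.5
tool_pos: [0.4894, -0.0255, 0.3038]
tool_rot: [180.0, -0.0, 99.0]
force: [0.2, -0.0, -0.9]
grip_width: 0.0297
grasp_force: 20.0
```

```bash
python3 go.py 0.6561,0.1363,0.14,99.1
```

```text
15.5 [ 0.4894 -0.0255  0.3038] [180.  -0.  99.] [-36.   3.  37. 114.  -2.  64.  11.] grip 0.0297 20.0 [ 0.2 -0.  -0.9]
rz -0.002 rad (dyaw 0.1)  t [0.1334 0.1902 -0.0002]
```

Request:
drive_tool(rows=[0.023, 0.034, 0, 0, 0, 0, -1, 0.037, 0.05, 0, 0, 0, 0, -1, 0.037, 0.05, 0, 0, 0, 0, -1, 0.036, 0.056, 0, 0, 0, 0, -1, 0, 0, 0, 0, 0, 0, -1])

```text
time_s: 16.12
tool_pos: [0.6546, 0.139, 0.3007]
tool_rot: [-179.9, 0.0, 99.3]
force: [-0.5, -0.3, -0.1]
grip_width: 0.03
grasp_force: 20.0
```

Request:
drive_tool(rows=[0, 0, 0.03, 0, 0, 0, -1, 0, 0, 0.035, 0, 0, 0, -1, 0, 0, 0.012, 0, 0, 0, -1, 0, 0, 0, 0, 0, 0, -1, 0, 0, 0, 0, 0, 0, -1])

```text
time_s: 16.75
tool_pos: [0.6537, 0.133, 0.2285]
tool_rot: [179.9, -0.0, 99.1]
force: [0.2, 1.4, -0.2]
grip_width: 0.0299
grasp_force: 20.0
```

```bash
python3 go.py 0.6562,0.1363,0.047,99.1
```

```text
16.75 [0.6537 0.133  0.2285] [179.9  -0.   99.1] [-37.  30.  30.  92. -17.  62.   7.] grip 0.0299 20.0 [ 0.2  1.4 -0.2]
rz -0.001 rad (dyaw 0.0)  t [0.0029 0.0030 0.0175]
```

Request:
drive_tool(rows=[0.003, 0.003, 0, 0, 0, 0, -1, 0, 0, 0.008, 0, 0, 0, -1, 0, 0, 0.006, 0, 0, 0, -1, 0, 0, 0, 0, 0, 0, -1, 0, 0, 0.003, 0, 0, 0, -1])

```text
time_s: 17.38
tool_pos: [0.6556, 0.1366, 0.2098]
tool_rot: [-180.0, 0.0, 99.1]
force: [0.1, -0.1, -0.9]
grip_width: 0.0301
grasp_force: 20.0
```

Request:
drive_tool(rows=[0, 0, 0, 0, 0, 0, -1, 0, 0, 0, 0, 0, 0, -1])

```text
time_s: 17.62
tool_pos: [0.6555, 0.1366, 0.2098]
tool_rot: [-180.0, 0.0, 99.1]
force: [-0.1, 0.2, 0.2]
grip_width: 0.0296
grasp_force: 20.0
```

```bash
python3 go.py 0.6562,0.1363,0.047,99.1
```

```text
17.625 [0.6555 0.1366 0.2098] [-180.     0.    99.1] [-36.  32.  30.  92. -17.  60.   7.] grip 0.0296 20.0 [-0.1  0.2  0.2]
rz 0.000 rad (dyaw -0.0)  t [-0.0004 0.0006 -0.0012]
```

Release, lift, and turn for relay C (0.425, 0.297, gripping yaw 127°). I take a look at the same time.

Request:
drive_tool(rows=[0, 0, 0, 0, 0, 0, 0.0, 0, 0, 0, 0, 0, 0, 0.2, 0, 0, 0, 0, 0, 0, 0.2, 0, 0, -0.04, 0, 0, 0, 0.2, 0, 0, -0.06, 0, 0, 0, 0.2])

```text
time_s: 18.25
tool_pos: [0.6546, 0.1368, 0.3087]
tool_rot: [-179.7, 0.0, 99.1]
force: [0.8, -0.6, -0.5]
grip_width: 0.0516
grasp_force: 0.0
```

Request:
drive_tool(rows=[0, 0, 0, 0, 0, -0.163, 0.2, 0, 0, 0, 0, 0, -0.163, 0.2, 0, 0, 0, 0, 0, -0.163, 0.2, 0, 0, 0, 0, 0, 0, 0.2])

```text
time_s: 18.75
tool_pos: [0.6555, 0.1365, 0.3099]
tool_rot: [180.0, -0.0, 127.0]
force: [1.5, -0.3, 0.2]
grip_width: 0.0522
grasp_force: 0.0
```

```bash
python3 go.py 0.4252,0.2975,0.11,127
```

```text
18.75 [0.6555 0.1365 0.3099] [180.  -0. 127.] [-34.  25.  27.  88. -12.  70.  31.] grip 0.0522 0.0 [ 1.5 -0.3  0.2]
rz 0.000 rad (dyaw -0.0)  t [0.2672 -0.0870 0.0359]
```

Request:
drive_tool(rows=[0.045, -0.015, 0, 0, 0, 0, 0.2, 0.055, -0.018, 0, 0, 0, 0, 0.2, 0.055, -0.018, 0, 0, 0, 0, 0.2, 0.055, -0.018, 0.01, 0, 0, 0, 0.2, 0.04, -0.013, 0.026, 0, 0, 0, 0.2])

```text
time_s: 19.38
tool_pos: [0.4376, 0.2884, 0.2748]
tool_rot: [179.8, -0.1, 127.0]
force: [0.6, 0.3, 0.3]
grip_width: 0.052
grasp_force: 0.0
```

Request:
drive_tool(rows=[0.017, -0.005, 0, 0, 0, 0, 0.2, 0, 0, 0, 0, 0, 0, 0.2, 0, 0, 0, 0, 0, 0, 0.2])

```text
time_s: 19.75
tool_pos: [0.4261, 0.2963, 0.2743]
tool_rot: [179.9, 0.0, 127.0]
force: [0.1, -1.8, -0.1]
grip_width: 0.0525
grasp_force: 0.0
```

```bash
python3 go.py 0.4252,0.2975,0.035,127
```

```text
19.75 [0.4261 0.2963 0.2743] [179.9   0.  127. ] [-56.   9.  20. 111.  -3.  61.   2.] grip 0.0525 0.0 [ 0.1 -1.8 -0.1]
rz -0.000 rad (dyaw 0.0)  t [0.0015 -0.0000 0.0753]
```

Request:
drive_tool(rows=[0.001, 0, 0.025, 0, 0, 0, 0.2, 0, 0, 0.03, 0, 0, 0, 0.2, 0, 0, 0.02, 0, 0, 0, 0.2, 0, 0, 0, 0, 0, 0, 0.2, 0, 0, 0, 0, 0, 0, -1])

```text
time_s: 20.38
tool_pos: [0.4256, 0.2975, 0.1998]
tool_rot: [179.9, 0.0, 127.0]
force: [-0.1, -0.2, 0.6]
grip_width: 0.0478
grasp_force: 0.0
```

Request:
drive_tool(rows=[0, 0, 0, 0, 0, 0, -1, 0, 0, 0, 0, 0, 0, -1, 0, 0, 0, 0, 0, 0, -1])

```text
time_s: 20.75
tool_pos: [0.4248, 0.2981, 0.1997]
tool_rot: [179.9, -0.0, 127.1]
force: [0.1, -0.2, 4.0]
grip_width: 0.03
grasp_force: 20.0
```

Request:
drive_tool(rows=[0, 0, -0.045, 0, 0, 0, -1, 0, 0, -0.06, 0, 0, 0.163, -1, 0, 0, 0, 0, 0, 0.163, -1, 0, 0, 0, 0, 0, 0.163, -1, 0, 0, 0, 0, 0, 0, -1])

```text
time_s: 21.38
tool_pos: [0.4242, 0.2978, 0.3039]
tool_rot: [180.0, -0.0, 99.2]
force: [-0.5, -0.1, -0.7]
grip_width: 0.0295
grasp_force: 20.0
```

```bash
python3 go.py 0.6510,0.1664,0.15,99.1
```

```text
21.375 [0.4242 0.2978 0.3039] [180.   -0.   99.2] [-59.   7.  23. 110.  -3.  64. -26.] grip 0.0295 20.0 [-0.5 -0.1 -0.7]
rz 0.002 rad (dyaw -0.1)  t [-0.1656 0.2031 -0.0101]
```

Request:
drive_tool(rows=[-0.03, 0.037, -0.01, 0, 0, 0, -1, -0.037, 0.045, 0, 0, 0, 0, -1, -0.037, 0.045, 0, 0, 0, 0, -1, -0.037, 0.045, 0, 0, 0, 0, -1, -0.024, 0.031, 0, 0, 0, 0, -1])

```text
time_s: 22.0
tool_pos: [0.6529, 0.1647, 0.3133]
tool_rot: [-180.0, 0.1, 99.2]
force: [0.0, 0.5, -0.2]
grip_width: 0.0299
grasp_force: 20.0
```

Request:
drive_tool(rows=[0, 0, 0, 0, 0, 0, -1, 0, 0, 0.03, 0, 0, 0, -1, 0, 0, 0.035, 0, 0, 0, -1, 0, 0, 0.016, 0, 0, 0, -1, 0, 0, 0, 0, 0, 0, -1])

```text
time_s: 22.62
tool_pos: [0.6501, 0.1677, 0.2317]
tool_rot: [-179.8, -0.0, 99.2]
force: [0.1, 0.2, -0.1]
grip_width: 0.0301
grasp_force: 20.0
```

Request:
drive_tool(rows=[0, 0, 0, 0, 0, 0, -1, 0, 0, 0, 0, 0, 0, -1])

```text
time_s: 22.88
tool_pos: [0.6515, 0.1672, 0.2345]
tool_rot: [179.8, -0.0, 99.1]
force: [0.3, -0.1, 0.1]
grip_width: 0.0303
grasp_force: 20.0
```

```bash
python3 go.py 0.6514,0.1660,0.047,99.1
```

```text
22.875 [0.6515 0.1672 0.2345] [179.8  -0.   99.1] [-38.  30.  28.  91. -16.  63.   3.] grip 0.0303 20.0 [ 0.3 -0.1  0.1]
rz 0.000 rad (dyaw -0.0)  t [-0.0011 -0.0003 0.0235]
```

Request:
drive_tool(rows=[-0.001, 0, 0.01, 0, 0, 0, -1, 0, 0, 0.009, 0, 0, 0, -1, 0, 0, 0.004, 0, 0, 0, -1, 0, 0, 0, 0, 0, 0, -1, 0, 0, 0, 0, 0, 0, -1])

```text
time_s: 23.5
tool_pos: [0.6511, 0.1659, 0.2097]
tool_rot: [-180.0, 0.0, 99.1]
force: [-0.7, -1.4, 1.0]
grip_width: 0.0299
grasp_force: 20.0
```

Request:
drive_tool(rows=[0, 0, 0, 0, 0, 0, 0.0, 0, 0, 0, 0, 0, 0, 0.2, 0, 0, 0, 0, 0, 0, 0.2, 0, 0, -0.04, 0, 0, 0, 0.2, 0, 0, -0.06, 0, 0, 0, 0.2])

```text
time_s: 24.12
tool_pos: [0.6502, 0.1662, 0.3086]
tool_rot: [-179.7, 0.1, 99.1]
force: [0.8, 0.9, 1.0]
grip_width: 0.0517
grasp_force: 0.0
```

Request:
drive_tool(rows=[0, -0.06, 0, 0, 0, 0, 0.2, 0, -0.06, 0, 0, 0, 0, 0.2, 0, 0, 0, 0, 0, 0, 0.2])

```text
time_s: 24.5
tool_pos: [0.5281, 0.1459, 0.3082]
tool_rot: [-179.7, -0.1, 99.1]
force: [0.8, 0.1, -0.6]
grip_width: 0.0521
grasp_force: 0.0
```

```bash
python3 go.py 0.6402,0.2361,0.12,99.1;  python3 - <<'E'
from h import *
s=shot("scene",4);t=shot("top",4)
crop(s,220,190,140,110,5,"s4.png");
import pickle;pickle.dump((t,s),open("v1.pkl","wb"))
E
```

```text
24.5 [0.5281 0.1459 0.3082] [-1.797e+02 -1.000e-01  9.910e+01] [-46.  11.  31. 106.  -6.  66.  -4.] grip 0.0521 0.0 [ 0.8  0.1 -0.6]
rz 0.001 rad (dyaw -0.0)  t [0.0713 0.1250 0.0242]
```

View pics/s4.png

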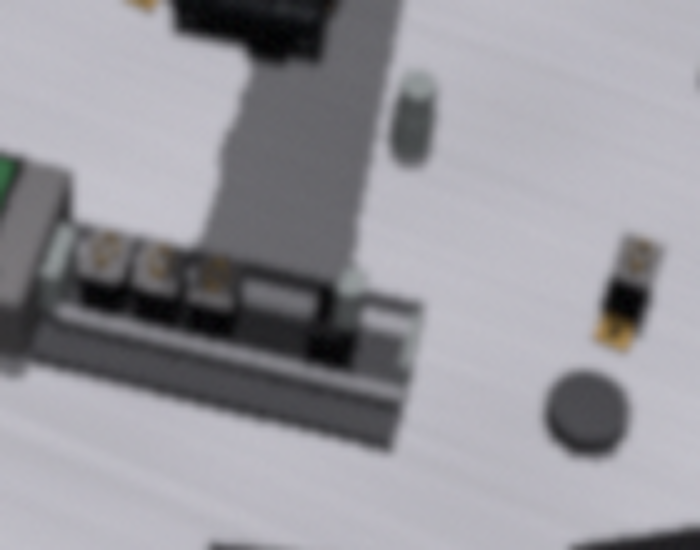

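All three relays stand upright in the channel, tops at (103,250), (157,265), (213,280) in s4. The follower is caught at (345,285). Bracket relay E1 has been knocked aside to (630,270). Next I walk the follower forward by its fin.

Request:
drive_tool(rows=[0.02, 0.035, 0, 0, 0, 0, 0.2, 0.027, 0.05, 0, 0, 0, 0, 0.2, 0.0243, 0.04, 0.024, 0, 0, 0, 0.2, 0, 0, 0, 0, 0, 0, 0.2, 0, 0, 0, 0, 0, 0, 0.2])

```text
time_s: 25.52
tool_pos: [0.6449, 0.2364, 0.2852]
tool_rot: [-179.9, 0.1, 99.1]
force: [0.2, -0.8, 0.1]
grip_width: 0.0524
grasp_force: 0.0
```

```bash
python3 go.py 0.6402,0.2361,0.068,99.1
```

```text
25.525 [0.6449 0.2364 0.2852] [-1.799e+02  1.000e-01  9.910e+01] [-43.  29.  29.  86. -15.  68.  -3.] grip 0.0524 0.0 [ 0.2 -0.8  0.1]
rz -0.000 rad (dyaw 0.0)  t [0.0004 -0.0047 0.0532]
```

Request:
drive_tool(rows=[0, -0.0035, 0.025, 0, 0, 0, 0.2, 0, 0, 0.028, 0, 0, 0, 0.2, 0, 0, 0, 0, 0, 0, 0.2, 0, 0, 0, 0, 0, 0, -1, 0, 0, 0, 0, 0, 0, -1], grip_force=30)

```text
time_s: 26.15
tool_pos: [0.6419, 0.2365, 0.235]
tool_rot: [179.8, -0.1, 99.1]
force: [-0.1, 0.1, -0.6]
grip_width: 0.0394
grasp_force: 0.0
```

Request:
drive_tool(rows=[0, 0, 0, 0, 0, 0, -1, 0, 0, 0, 0, 0, 0, -1, -0.008, 0, 0, 0, 0, 0, -1, -0.008, 0, 0, 0, 0, 0, -1, -0.008, 0, 0, 0, 0, 0, -1])

```text
time_s: 26.78
tool_pos: [0.6454, 0.2113, 0.233]
tool_rot: [-180.0, 0.1, 99.1]
force: [-0.9, -1.4, 2.5]
grip_width: 0.0155
grasp_force: 30.0
```

Request:
drive_tool(rows=[-0.008, 0, 0, 0, 0, 0, -1, -0.008, 0, 0, 0, 0, 0, -1, -0.008, 0, 0, 0, 0, 0, -1, -0.007, 0, 0, 0, 0, 0, -1, 0, 0, 0, 0, 0, 0, -1])

```text
time_s: 27.4
tool_pos: [0.6503, 0.1809, 0.233]
tool_rot: [180.0, 0.1, 99.0]
force: [-1.1, -4.8, 4.1]
grip_width: 0.0157
grasp_force: 30.0
```

```bash
python3 go.py
```

```text
27.4 [0.6503 0.1809 0.233 ] [1.8e+02 1.0e-01 9.9e+01] [-39.  31.  29.  91. -16.  63.   2.] grip 0.0157 30.0 [-1.1 -4.8  4.1]
```

Request:
drive_tool(rows=[-0.004, 0, 0, 0, 0, 0, -1, 0, 0, 0, 0, 0, 0, -1, 0, 0, 0, 0, 0, 0, 0, 0, 0, 0, 0, 0, 0, 0.2, 0, 0, 0, 0, 0, 0, 0.2])

```text
time_s: 28.02
tool_pos: [0.6505, 0.1795, 0.2324]
tool_rot: [-180.0, -0.0, 99.2]
force: [-0.8, 0.5, -0.4]
grip_width: 0.0382
grasp_force: 0.0
```

Request:
drive_tool(rows=[0, 0, -0.04, 0, 0, 0, 0.2, 0, 0, -0.06, 0, 0, 0, 0.2, 0, -0.06, 0, 0, 0, 0, 0.2, 0, -0.06, 0, 0, 0, 0, 0.2, 0, -0.04, 0, 0, 0, 0, 0.2])

```text
time_s: 28.65
tool_pos: [0.4904, 0.1531, 0.3326]
tool_rot: [-180.0, -0.1, 99.2]
force: [-0.5, 0.7, 0.6]
grip_width: 0.0525
grasp_force: 0.0
```

```bash
python3 go.py 0.4827,-0.3146,0.19,82.4;  python3 - <<'E'
from h import *
s=shot("scene",4);t=shot("top",4)
a=s["img"][200:290,225:365];b=t["img"][135:225,140:280]
im=np.vstack([a,b]);cv2.imwrite("pics/st5.png",cv2.resize(np.clip(im*1.3,0,255).astype(np.uint8),None,fx=3.3,fy=3.3,interpolation=cv2.INTER_CUBIC))
import pickle;pickle.dump((t,s),open("v2.pkl","wb"))
E
```

```text
28.65 [0.4904 0.1531 0.3326] [-1.80e+02 -1.00e-01  9.92e+01] [-50.   5.  31. 109.  -3.  67.  -9.] grip 0.0525 0.0 [-0.5  0.7  0.6]
rz 0.293 rad (dyaw -16.8)  t [-0.4646 0.0543 -0.0214]
```

View pics/st5.png

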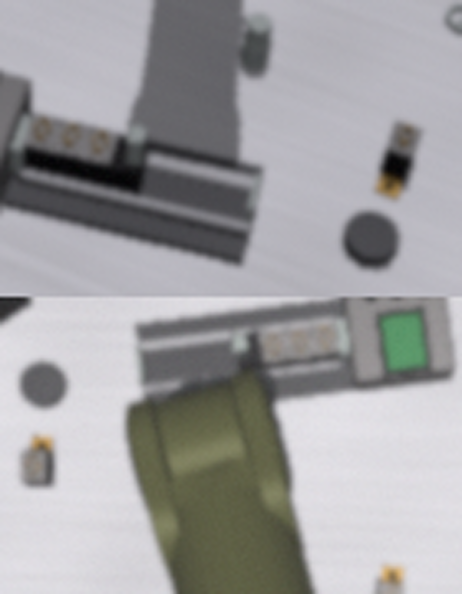

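The row is closed: in the upper (scene) half of st5 the three relays lie between the stop (20,140) and the follower (130,160), with the follower touching the last. E1 now stands beside the cap at (400,155). Next the bin: I turn the tool to yaw −7.6° first.

Request:
drive_tool(rows=[0, 0, -0.04, 0, 0, 0.17, 0.2, 0, 0, 0, 0, 0, 0.17, 0.2, 0, 0, 0, 0, 0, 0.17, 0.2, 0, 0, 0, 0, 0, 0.17, 0.2, 0, 0, 0, 0, 0, 0.17, 0.2])

```text
time_s: 29.68
tool_pos: [0.4935, 0.1532, 0.3726]
tool_rot: [180.0, 0.0, 50.0]
force: [-0.7, 0.2, -1.2]
grip_width: 0.0522
grasp_force: 0.0
```

Request:
drive_tool(rows=[0, 0, 0, 0, 0, 0.17, 0.2, 0, 0, 0, 0, 0, 0.17, 0.2, 0, 0, 0, 0, 0, 0.17, 0.2, 0, 0, 0, 0, 0, 0.17, 0.2, 0, 0, 0, 0, 0, 0.17, 0.2])

```text
time_s: 30.3
tool_pos: [0.4935, 0.1532, 0.3726]
tool_rot: [179.9, -0.0, 1.3]
force: [0.2, 0.4, 0.3]
grip_width: 0.052
grasp_force: 0.0
```

```bash
python3 go.py 0.4827,-0.3146,0.19,-7.6
```

```text
30.3 [0.4935 0.1532 0.3726] [179.9  -0.    1.3] [ -53.    3.   34.  106.   -2.   72. -107.] grip 0.052 0.0 [0.2 0.4 0.3]
rz 0.156 rad (dyaw -8.9)  t [0.0512 0.4651 0.0186]
```

Request:
drive_tool(rows=[0, 0, 0, 0, 0, 0.156, 0.2, 0.005, 0.05, 0, 0, 0, 0, 0.2, 0.006, 0.06, 0, 0, 0, 0, 0.2, 0.006, 0.06, 0, 0, 0, 0, 0.2, 0.006, 0.06, 0, 0, 0, 0, 0.2])

```text
time_s: 30.92
tool_pos: [0.4869, -0.0801, 0.3731]
tool_rot: [180.0, -0.1, -7.3]
force: [1.2, 0.9, -0.3]
grip_width: 0.0523
grasp_force: 0.0
```

Request:
drive_tool(rows=[0.006, 0.06, 0, 0, 0, 0, 0.2, 0.006, 0.06, 0, 0, 0, 0, 0.2, 0.006, 0.06, 0, 0, 0, 0, 0.2, 0.006, 0.04, 0, 0, 0, 0, 0.2, 0, 0, 0, 0, 0, 0, 0.2])

```text
time_s: 31.55
tool_pos: [0.4818, -0.3033, 0.3728]
tool_rot: [179.7, 0.1, -7.6]
force: [-0.0, -0.2, -0.5]
grip_width: 0.0519
grasp_force: 0.0
```

```bash
python3 go.py 0.4827,-0.3146,0.19,-7.6
```

```text
31.55 [ 0.4818 -0.3033  0.3728] [ 1.797e+02  1.000e-01 -7.600e+00] [-21.  15.  59.  99. -13.  73. -57.] grip 0.0519 0.0 [-0.  -0.2 -0.5]
rz -0.001 rad (dyaw 0.0)  t [0.0024 0.0111 0.0188]
```

Request:
drive_tool(rows=[0.002, 0.011, 0.018, 0, 0, 0, 0.2, 0, 0, 0.025, 0, 0, 0, 0.2, 0, 0, 0.029, 0, 0, 0, 0.2, 0, 0, 0, 0, 0, 0, 0.2, 0, 0, 0, 0, 0, 0, 0.2], grip_force=15)

```text
time_s: 32.17
tool_pos: [0.4841, -0.3101, 0.3017]
tool_rot: [180.0, -0.1, -7.2]
force: [0.7, -0.1, 0.6]
grip_width: 0.0519
grasp_force: 0.0
```

Request:
drive_tool(rows=[0, 0, 0, 0, 0, 0, -1, 0, 0, 0, 0, 0, 0, -1, 0, 0, 0, 0, 0, 0, -1, 0, 0, 0, 0, 0, 0, -1])

```text
time_s: 32.67
tool_pos: [0.4832, -0.3108, 0.301]
tool_rot: [179.9, -0.0, -7.2]
force: [-1.3, -10.3, -4.8]
grip_width: 0.0202
grasp_force: 4.6
```

```bash
python3 go.py 0.4827,-0.3146,0.136,-7.6
```

```text
32.675 [ 0.4832 -0.3108  0.301 ] [179.9  -0.   -7.2] [-17.  20.  56. 103. -18.  66. -52.] grip 0.0202 4.6 [ -1.3 -10.3  -4.8]
rz 0.007 rad (dyaw -0.4)  t [-0.0000 0.0038 0.0010]
```

Request:
drive_tool(rows=[0, 0.002, 0, 0, 0, 0, -1, 0, 0.002, 0, 0, 0, 0, -1, 0, 0, 0, 0, 0, 0, -1, 0, 0, 0, 0, 0, 0, -1])

```text
time_s: 33.17
tool_pos: [0.4827, -0.3149, 0.301]
tool_rot: [179.9, -0.0, -7.2]
force: [0.9, -4.9, -0.1]
grip_width: 0.012
grasp_force: 15.0
```

```bash
python3 go.py 0.4827,-0.3146,0.136,-7.6
```

```text
33.175 [ 0.4827 -0.3149  0.301 ] [179.9  -0.   -7.2] [-16.  20.  56. 103. -18.  67. -51.] grip 0.012 15.0 [ 0.9 -4.9 -0.1]
rz 0.006 rad (dyaw -0.4)  t [-0.0000 -0.0003 0.0010]
```

Request:
drive_tool(rows=[-0.0057, 0, 0.001, 0, 0, 0, -1, -0.0056, 0, 0.0016, 0, 0, 0, -1, -0.0055, 0, 0.0018, 0, 0, 0, -1, -0.0054, 0, 0.002, 0, 0, 0, -1, -0.0053, 0, 0.0024, 0, 0, 0, -1])

```text
time_s: 33.8
tool_pos: [0.4556, -0.3114, 0.2924]
tool_rot: [179.9, -0.1, -7.2]
force: [2.2, -5.2, -1.4]
grip_width: 0.012
grasp_force: 15.0
```

Request:
drive_tool(rows=[-0.0052, 0, 0.0026, 0, 0, 0, -1, -0.005, 0, 0.003, 0, 0, 0, -1, -0.0049, 0, 0.0031, 0, 0, 0, -1, -0.0046, 0, 0.0035, 0, 0, 0, -1, -0.0045, 0, 0.0036, 0, 0, 0, -1])

```text
time_s: 34.42
tool_pos: [0.4315, -0.3084, 0.2764]
tool_rot: [179.9, -0.1, -7.2]
force: [2.3, -5.2, -2.4]
grip_width: 0.012
grasp_force: 15.0
```

Request:
drive_tool(rows=[0, 0, 0, 0, 0, 0, -1, 0, 0, 0, 0, 0, 0, -0.5, 0, 0, 0, 0, 0, 0, -0.2, 0, 0, 0, 0, 0, 0, 0.2, 0, 0, 0, 0, 0, 0, 0.2])

```text
time_s: 35.05
tool_pos: [0.4315, -0.3075, 0.2761]
tool_rot: [-180.0, 0.0, -7.2]
force: [-0.4, -0.2, -0.6]
grip_width: 0.0441
grasp_force: 0.2
```

Request:
drive_tool(rows=[0, 0, -0.05, 0, 0, 0, 0.2, 0, 0, -0.05, 0, 0, 0, 0.2, -0.05, 0, 0, 0, 0, 0, 0.2, -0.03, 0, 0, 0, 0, 0, 0.2, 0, 0, 0, 0, 0, 0, 0.2])

```text
time_s: 35.67
tool_pos: [0.3503, -0.2982, 0.3763]
tool_rot: [-179.7, -0.2, -7.3]
force: [0.9, -0.2, -0.3]
grip_width: 0.0523
grasp_force: 0.0
```

```bash
python3 go.py;  python3 - <<'E'
from h import *
s=shot("scene",4);t=shot("top",4)
a=s["img"][100:230,70:280];b=t["img"][130:260,230:440]
im=np.vstack([a,b]);cv2.imwrite("pics/st6.png",cv2.resize(np.clip(im*1.3,0,255).astype(np.uint8),None,fx=2.3,fy=2.3,interpolation=cv2.INTER_CUBIC))
import pickle;pickle.dump((t,s),open("v3.pkl","wb"))
E
```

```text
35.675 [ 0.3503 -0.2982  0.3763] [-179.7   -0.2   -7.3] [-28. -13.  59. 113.  11.  74. -70.] grip 0.0523 0.0 [ 0.9 -0.2 -0.3]
```

View pics/st6.png

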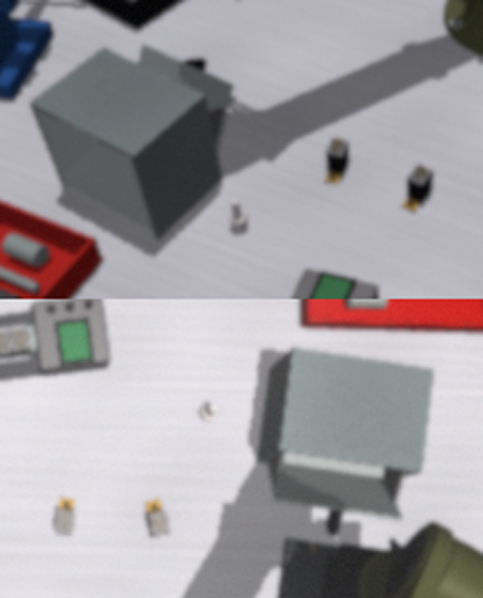

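The bin is tipped open: in st6 the light opening shows at (330,465) in the top view and the front wall at (180,70) in the scene view. E2 and E3 are still at their spots. I re-measure the bracket relays.

```bash
cat > ears.py <<'E'
from h import *
import pickle,sys
def ears(t,s):
    R=[]
    for c in(t,s):
        r=[];S=6; x0,y0,x1,y1=(140,170,320,250) if c is t else (190,150,365,275)
        i=cv2.resize(c["img"][y0:y1,x0:x1],None,fx=S,fy=S,interpolation=cv2.INTER_CUBIC)
        d=i[...,2]-i[...,0]
        n,l,st,ce=cv2.connectedComponentsWithStats((d>30).astype(np.uint8))
        r=[(ce[j]+.5)/S-.5+[x0,y0] for j in range(1,n) if st[j,4]>250]
        # body silhouettes: dark
        g=i.mean(2); n,l,st,ce=cv2.connectedComponentsWithStats(((g<135)&(d<30)).astype(np.uint8))
        b=[(ce[j]+.5)/S-.5+[x0,y0] for j in range(1,n) if 900<st[j,4]<9000]
        R.append((r,b))
    for q in R[0][0]:
        for q2 in R[1][0]:
            p,d=tri(t,q,s,q2)
            if d<.006 and abs(p[2])<.012:
                print("ear",p.round(4),round(d,4))
                for n,c,bb in(("T",t,R[0][1]),("S",s,R[1][1])):
                    for b in bb:
                        w=onz(c,*b,.021)
                        v=(p-w)[:2]
                        if .01<np.linalg.norm(v)<.04: print("  body",n,w.round(4),"dist",np.linalg.norm(v).round(4),"dir",np.degrees(np.arctan2(v[1],v[0])).round(1))
if __name__=="__main__":
    if len(sys.argv)>1: t,s=pickle.load(open(sys.argv[1],"rb"))
    else:
        s=shot("scene",3);t=shot("top",3)
    ears(t,s)
E
python3 ears.py v2.pkl; echo; python3 ears.py v3.pkl; python3 go.py 0.43,-0.0945,0.15,99
```

```text
ear [0.561  0.3642 0.0044] 0.0011
  body T [0.5355 0.3624 0.021 ] dist 0.0256 dir 4.0
  body S [0.5408 0.3645 0.021 ] dist 0.0201 dir -1.0
ear [0.446  0.0279 0.003 ] 0.0015
  body T [0.4227 0.0312 0.021 ] dist 0.0236 dir -8.0
  body S [0.426  0.0311 0.021 ] dist 0.0203 dir -8.9
ear [ 0.4468 -0.0899  0.0036] 0.0014
  body T [ 0.4238 -0.0927  0.021 ] dist 0.0233 dir 7.0
  body S [ 0.4287 -0.0928  0.021 ] dist 0.0183 dir 9.1

ear [0.561  0.3642 0.0044] 0.0011
  body T [0.5356 0.3624 0.021 ] dist 0.0255 dir 4.2
  body S [0.5408 0.3645 0.021 ] dist 0.0201 dir -0.8
ear [0.446  0.0279 0.0031] 0.0015
  body T [0.4232 0.0314 0.021 ] dist 0.0231 dir -8.5
  body S [0.4261 0.031  0.021 ] dist 0.0202 dir -8.8
ear [ 0.4468 -0.09    0.0035] 0.0015
  body T [ 0.4239 -0.0925  0.021 ] dist 0.023 dir 6.3
  body S [ 0.429  -0.0927  0.021 ] dist 0.018 dir 8.7
36.075 [ 0.3527 -0.2977  0.376 ] [ 1.799e+02  1.000e-01 -7.200e+00] [-28. -12.  59. 113.  11.  74. -70.] grip 0.0525 0.0 [-0.4  0.6  0.1]
rz 1.288 rad (dyaw -73.8)  t [-0.1886 -0.1082 0.0620]
```

Request:
drive_tool(rows=[0, 0, 0, 0, 0, -0.167, 0.2, 0, 0, 0, 0, 0, -0.167, 0.2, 0, 0, 0, 0, 0, -0.167, 0.2, 0, 0, 0, 0, 0, -0.167, 0.2, 0, 0, 0, 0, 0, -0.167, 0.2])

```text
time_s: 36.7
tool_pos: [0.3524, -0.2977, 0.3762]
tool_rot: [180.0, 0.1, 40.9]
force: [1.1, 0.4, -1.2]
grip_width: 0.0523
grasp_force: 0.0
```

Request:
drive_tool(rows=[0, 0, 0, 0, 0, -0.167, 0.2, 0, 0, 0, 0, 0, -0.167, 0.2, 0, 0, 0, 0, 0, -0.167, 0.2, 0, 0, 0, 0, 0, -0.167, 0.2, 0, 0, 0, 0, 0, -0.167, 0.2])

```text
time_s: 37.33
tool_pos: [0.3524, -0.2978, 0.3762]
tool_rot: [-180.0, 0.1, 88.8]
force: [-0.1, -0.7, 0.4]
grip_width: 0.052
grasp_force: 0.0
```

```bash
python3 go.py 0.4235,-0.0928,0.11,98
```

```text
37.325 [ 0.3524 -0.2978  0.3762] [-1.80e+02  1.00e-01  8.88e+01] [-36. -16.  65. 113.  15.  75.  22.] grip 0.052 0.0 [-0.1 -0.7  0.4]
rz -0.161 rad (dyaw 9.2)  t [0.1931 0.0989 0.1022]
```

Request:
drive_tool(rows=[0, 0, 0, 0, 0, -0.161, 0.2, 0.03, 0.025, 0, 0, 0, 0, 0.2, 0.05, 0.03, 0, 0, 0, 0, 0.2, 0.05, 0.03, 0.01, 0, 0, 0, 0.2, 0.04, 0.014, 0.04, 0, 0, 0, 0.2])

```text
time_s: 37.95
tool_pos: [0.4299, -0.1137, 0.3271]
tool_rot: [179.7, 0.1, 97.8]
force: [1.1, 0.4, -0.5]
grip_width: 0.052
grasp_force: 0.0
```

Request:
drive_tool(rows=[0.02, 0, 0.04, 0, 0, 0, 0.2, 0, 0, 0, 0, 0, 0, 0.2, 0, 0, 0, 0, 0, 0, 0.2])

```text
time_s: 38.33
tool_pos: [0.4256, -0.0974, 0.2874]
tool_rot: [179.9, 0.1, 97.6]
force: [0.5, 0.5, -0.2]
grip_width: 0.0523
grasp_force: 0.0
```

```bash
python3 go.py 0.4235,-0.0928,0.035,98
```

```text
38.325 [ 0.4256 -0.0974  0.2874] [1.799e+02 1.000e-01 9.760e+01] [-44.  -6.  52. 122.   6.  62.  13.] grip 0.0523 0.0 [ 0.5  0.5 -0.2]
rz -0.007 rad (dyaw 0.4)  t [0.0048 -0.0015 0.0884]
```

Request:
drive_tool(rows=[0.004, -0.001, 0.02, 0, 0, 0, 0.2, 0.001, 0, 0.03, 0, 0, 0, 0.2, 0, 0, 0.025, 0, 0, 0, 0.2, 0, 0, 0.012, 0, 0, 0, 0.2, 0, 0, 0, 0, 0, 0, 0.2], grip_force=20)

```text
time_s: 38.95
tool_pos: [0.424, -0.0926, 0.2002]
tool_rot: [179.9, 0.1, 97.6]
force: [0.0, -0.1, 0.2]
grip_width: 0.0522
grasp_force: 0.0
```

```bash
python3 go.py 0.4235,-0.0928,0.035,98
```

```text
38.95 [ 0.424  -0.0926  0.2002] [1.799e+02 1.000e-01 9.760e+01] [-43.   6.  55. 127.  -6.  50.  23.] grip 0.0522 0.0 [ 0.  -0.1  0.2]
rz -0.007 rad (dyaw 0.4)  t [-0.0002 -0.0005 0.0012]
```

Request:
drive_tool(rows=[0, 0, 0, 0, 0, 0, -1, 0, 0, 0, 0, 0, 0, -1, 0, 0, 0, 0, 0, 0, -1, 0, 0, 0, 0, 0, 0, -1, 0, 0, -0.04, 0, 0, 0, -1])

```text
time_s: 39.58
tool_pos: [0.4218, -0.0911, 0.2377]
tool_rot: [-179.6, 0.1, 97.7]
force: [-0.2, -0.2, 0.8]
grip_width: 0.0302
grasp_force: 20.0
```

Request:
drive_tool(rows=[0.0, -0.0, -0.06, 0, 0, 0, -1, 0, 0.03, -0.05, 0, 0, 0, -1, 0, 0.03, -0.02, 0, 0, 0, -1, 0, 0, 0, 0, 0, 0.167, -1, 0, 0, 0, 0, 0, 0.167, -1])

```text
time_s: 40.2
tool_pos: [0.4828, -0.0833, 0.3693]
tool_rot: [180.0, 0.0, 78.2]
force: [0.5, -0.5, -0.4]
grip_width: 0.03
grasp_force: 20.0
```

Request:
drive_tool(rows=[0, 0, 0, 0, 0, 0.167, -1, 0, 0, 0, 0, 0, 0.167, -1, 0, 0, 0, 0, 0, 0.167, -1, 0, 0, 0, 0, 0, 0.167, -1, 0, 0, 0, 0, 0, 0.167, -1])

```text
time_s: 40.83
tool_pos: [0.4825, -0.0834, 0.369]
tool_rot: [-180.0, 0.0, 30.4]
force: [-0.9, -0.3, -0.0]
grip_width: 0.0299
grasp_force: 20.0
```

Request:
drive_tool(rows=[0, 0, 0, 0, 0, 0.167, -1, 0, 0, 0, 0, 0, 0.167, -1, 0, 0, 0, 0, 0, 0.167, -1, 0, 0, 0, 0, 0, 0.166, -1, 0, 0, 0, 0, 0, 0, -1])

```text
time_s: 41.45
tool_pos: [0.4825, -0.0835, 0.369]
tool_rot: [180.0, 0.0, -7.4]
force: [-0.2, 0.9, -0.3]
grip_width: 0.03
grasp_force: 20.0
```

```bash
python3 go.py 0.4867,-0.2768,0.205,-7.6 0.4867,-0.2768,0.116,-7.6
```

```text
41.45 [ 0.4825 -0.0835  0.369 ] [180.    0.   -7.4] [-46.  -2.  53. 110.   2.  72. -92.] grip 0.03 20.0 [-0.2  0.9 -0.3]
rz 0.003 rad (dyaw -0.2)  t [0.0297 0.1911 0.0000]
rz -0.000 rad (dyaw 0.0)  t [0.0000 0.0000 0.0890]
```

Request:
drive_tool(rows=[0.006, 0.04, 0, 0, 0, 0.003, -1, 0.008, 0.055, 0, 0, 0, 0, -1, 0.008, 0.055, 0, 0, 0, 0, -1, 0.008, 0.041, 0, 0, 0, 0, -1, 0, 0, 0, 0, 0, 0, -1])

```text
time_s: 42.08
tool_pos: [0.4856, -0.2805, 0.3691]
tool_rot: [179.8, 0.1, -7.9]
force: [-0.8, 1.1, -0.8]
grip_width: 0.0301
grasp_force: 20.0
```

Request:
drive_tool(rows=[0, 0, 0, 0, 0, 0, -1, 0, 0, 0, 0, 0, 0, -1])

```text
time_s: 42.32
tool_pos: [0.4875, -0.2751, 0.369]
tool_rot: [-179.9, -0.0, -7.5]
force: [0.2, 0.7, -0.7]
grip_width: 0.0301
grasp_force: 20.0
```

```bash
python3 go.py 0.4867,-0.2768,0.116,-7.6
```

```text
42.325 [ 0.4875 -0.2751  0.369 ] [-179.9   -0.    -7.5] [-28.  14.  63. 101. -13.  73. -59.] grip 0.0301 20.0 [ 0.2  0.7 -0.7]
rz 0.002 rad (dyaw -0.1)  t [-0.0005 0.0017 0.0890]
```

Request:
drive_tool(rows=[-0.001, 0.002, 0.02, 0, 0, 0, -1, 0, 0, 0.025, 0, 0, 0, -1, 0, 0, 0.02, 0, 0, 0, -1, 0, 0, 0, 0, 0, 0, -1])

```text
time_s: 42.82
tool_pos: [0.4852, -0.2778, 0.3022]
tool_rot: [-180.0, 0.2, -7.7]
force: [0.1, 0.7, 0.1]
grip_width: 0.0301
grasp_force: 20.0
```

Request:
drive_tool(rows=[0, 0, 0.008, 0, 0, 0, -1, 0, 0, 0.008, 0, 0, 0, -1, 0, 0, 0.008, 0, 0, 0, -1, 0, 0, 0, 0, 0, 0, -1])

```text
time_s: 43.32
tool_pos: [0.4896, -0.2793, 0.283]
tool_rot: [179.8, -0.7, -7.6]
force: [8.1, -2.9, 3.7]
grip_width: 0.03
grasp_force: 20.0
```

```bash
python3 go.py 0.4867,-0.2768,0.116,-7.6
```

```text
43.325 [ 0.4896 -0.2793  0.283 ] [179.8  -0.7  -7.6] [-23.  21.  59. 106. -20.  64. -54.] grip 0.03 20.0 [ 8.1 -2.9  3.7]
rz -0.000 rad (dyaw 0.0)  t [-0.0032 -0.0021 0.0030]
```

Request:
drive_tool(rows=[0, 0, -0.002, 0, 0, 0, -1, 0, 0, 0, 0, 0, 0, -0.1, 0, 0, 0, 0, 0, 0, -0.1, 0, 0, 0, 0, 0, 0, -0.1, 0, 0, -0.04, 0, 0, 0, -0.1])

```text
time_s: 43.95
tool_pos: [0.4845, -0.2775, 0.3199]
tool_rot: [-179.9, 0.4, -7.7]
force: [0.6, -0.8, 0.7]
grip_width: 0.0391
grasp_force: 0.0
```

Request:
drive_tool(rows=[0, 0, -0.06, 0, 0, 0, 0, 0, 0, -0.02, 0, 0, 0, 0.2, 0, -0.05, 0, 0, 0, 0, 0.2, 0, -0.06, 0, 0, 0, 0, 0.2, 0, -0.06, 0, 0, 0, 0, 0.2])

```text
time_s: 44.58
tool_pos: [0.508, -0.1085, 0.4016]
tool_rot: [-180.0, 0.0, -7.7]
force: [1.1, 1.1, 0.1]
grip_width: 0.0515
grasp_force: 0.0
```

```bash
python3 ears.py; python3 go.py; python3 - <<'E'
from h import *
t=shot("top",3)
crop(t,330,140,100,80,5,"t7.png")
E
```

```text
ear [0.561  0.3642 0.0044] 0.0012
  body T [0.5355 0.3622 0.021 ] dist 0.0256 dir 4.3
  body S [0.5404 0.3645 0.021 ] dist 0.0207 dir -1.1
ear [0.4459 0.0281 0.0029] 0.0021
44.875 [ 0.508  -0.1115  0.4019] [180.    0.   -7.8] [-49.   2.  61. 103.  -2.  75. -86.] grip 0.0518 0.0 [ 0.1 -1.   1.1]
```

View pics/t7.png

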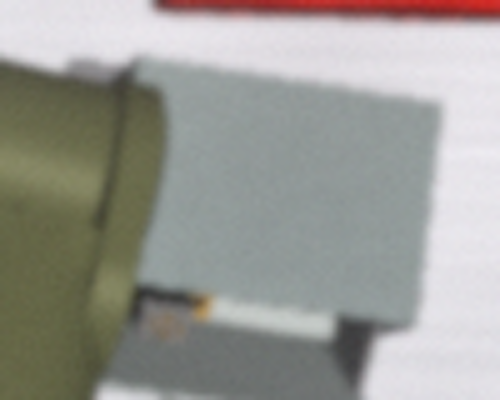

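Relay E3 sits in the bin at its left end: blades at (165,320), ear towards (205,305) in t7. There is about 80 mm free beside it. Next is E2.

Request:
drive_tool(rows=[0, 0, 0, 0, 0, -0.173, 0.2, 0, 0, 0, 0, 0, -0.173, 0.2, 0, 0, 0, 0, 0, -0.173, 0.2, 0, 0, 0, 0, 0, -0.173, 0.2, 0, 0, 0, 0, 0, -0.173, 0.2])

```text
time_s: 45.65
tool_pos: [0.5082, -0.1114, 0.4021]
tool_rot: [180.0, 0.0, 42.1]
force: [-0.2, 0.2, -0.2]
grip_width: 0.0522
grasp_force: 0.0
```

Request:
drive_tool(rows=[0, 0, 0, 0, 0, -0.173, 0.2, 0, 0, 0, 0, 0, -0.173, 0.2, 0, 0, 0, 0, 0, -0.173, 0.2, 0, 0, 0, 0, 0, -0.173, 0.2, 0, 0, 0, 0, 0, 0, 0.2])

```text
time_s: 46.28
tool_pos: [0.5082, -0.1113, 0.4021]
tool_rot: [-180.0, 0.0, 81.3]
force: [0.4, 0.4, 0.8]
grip_width: 0.0524
grasp_force: 0.0
```

```bash
python3 go.py 0.4228,0.0312,0.11,81.5
```

```text
46.275 [ 0.5082 -0.1113  0.4021] [-180.     0.    81.3] [-46.   2.  57. 103.  -2.  75.   3.] grip 0.0524 0.0 [0.4 0.4 0.8]
rz -0.004 rad (dyaw 0.2)  t [0.1283 -0.1055 0.1281]
```

Request:
drive_tool(rows=[0.025, -0.02, 0.02, 0, 0, -0.004, 0.2, 0.033, -0.028, 0.035, 0, 0, 0, 0.2, 0.035, -0.029, 0.035, 0, 0, 0, 0.2, 0.035, -0.028, 0.038, 0, 0, 0, 0.2, 0, 0, 0, 0, 0, 0, 0.2])

```text
time_s: 46.9
tool_pos: [0.4201, 0.0334, 0.2714]
tool_rot: [-179.6, 0.1, 81.8]
force: [-0.2, -0.6, 1.1]
grip_width: 0.0524
grasp_force: 0.0
```

Request:
drive_tool(rows=[0, 0, 0, 0, 0, 0, 0.2, 0, 0, 0, 0, 0, 0, 0.2])

```text
time_s: 47.15
tool_pos: [0.4242, 0.0306, 0.2753]
tool_rot: [179.9, -0.0, 81.5]
force: [0.8, -0.2, -0.5]
grip_width: 0.0522
grasp_force: 0.0
```

```bash
python3 go.py 0.4228,0.0312,0.035,81.5
```

```text
47.15 [0.4242 0.0306 0.2753] [179.9  -0.   81.5] [-55.  -6.  46. 124.   5.  60. -20.] grip 0.0522 0.0 [ 0.8 -0.2 -0.5]
rz 0.001 rad (dyaw -0.0)  t [0.0004 -0.0015 0.0763]
```

Request:
drive_tool(rows=[0, -0.001, 0.02, 0, 0, 0, 0.2, 0, 0, 0.03, 0, 0, 0, 0.2, 0, 0, 0.025, 0, 0, 0, 0.2, 0, 0, 0, 0, 0, 0, 0.2, 0, 0, 0, 0, 0, 0, -1])

```text
time_s: 47.78
tool_pos: [0.423, 0.0315, 0.2003]
tool_rot: [179.9, -0.0, 81.7]
force: [-0.6, 0.1, -0.2]
grip_width: 0.0478
grasp_force: 0.0
```

Request:
drive_tool(rows=[0, 0, 0, 0, 0, 0, -1, 0, 0, 0, 0, 0, 0, -1, 0, 0, 0, 0, 0, 0, -1, 0, 0, 0, 0, 0, 0, -1, 0, 0, -0.04, 0, 0, 0, -1])

```text
time_s: 48.4
tool_pos: [0.4205, 0.0318, 0.2378]
tool_rot: [-179.7, 0.3, 81.7]
force: [0.8, 1.5, 0.3]
grip_width: 0.0302
grasp_force: 19.8
```

Request:
drive_tool(rows=[0, 0, -0.06, 0, 0, 0, -1, 0, 0.03, -0.05, 0, 0, 0, -1, 0, 0.03, -0.025, 0, 0, 0, -1, 0, 0, 0, 0, 0, 0.173, -1, 0, 0, 0, 0, 0, 0.173, -1])

```text
time_s: 49.02
tool_pos: [0.4816, 0.0232, 0.3744]
tool_rot: [180.0, -0.0, 61.6]
force: [0.6, -0.0, -0.6]
grip_width: 0.0306
grasp_force: 19.8
```

Request:
drive_tool(rows=[0, 0, 0, 0, 0, 0.173, -1, 0, 0, 0, 0, 0, 0.173, -1, 0, 0, 0, 0, 0, 0.173, -1, 0, 0, 0, 0, 0, 0.173, -1, 0, 0, 0, 0, 0, 0.173, -1])

```text
time_s: 49.65
tool_pos: [0.4812, 0.0232, 0.374]
tool_rot: [-180.0, 0.0, 12.0]
force: [0.0, 0.3, -1.4]
grip_width: 0.0304
grasp_force: 19.8
```

Request:
drive_tool(rows=[0, 0, 0, 0, 0, 0.173, -1, 0, 0, 0, 0, 0, 0.171, -1, 0, 0, 0, 0, 0, 0, -1])

```text
time_s: 50.02
tool_pos: [0.4812, 0.0232, 0.3741]
tool_rot: [-180.0, 0.0, -7.2]
force: [0.3, 0.4, -1.2]
grip_width: 0.0303
grasp_force: 19.8
```

```bash
python3 go.py 0.4782,-0.3473,0.21,-7.6
```

```text
50.025 [0.4812 0.0232 0.3741] [-180.     0.    -7.2] [ -53.   -3.   46.  110.    3.   72. -105.] grip 0.0303 19.8 [ 0.3  0.4 -1.2]
rz 0.006 rad (dyaw -0.4)  t [0.0460 0.3676 0.0001]
```

Request:
drive_tool(rows=[0.006, 0.045, 0, 0, 0, 0.006, -1, 0.008, 0.06, 0, 0, 0, 0, -1, 0.008, 0.06, 0, 0, 0, 0, -1, 0.008, 0.06, 0, 0, 0, 0, -1, 0.008, 0.06, 0, 0, 0, 0, -1])

```text
time_s: 50.65
tool_pos: [0.4811, -0.2656, 0.3746]
tool_rot: [-179.9, -0.1, -7.4]
force: [1.4, 0.4, 0.4]
grip_width: 0.0304
grasp_force: 19.8
```

Request:
drive_tool(rows=[0.006, 0.05, 0, 0, 0, 0, -1, 0.005, 0.035, 0, 0, 0, 0, -1, 0, 0, 0, 0, 0, 0, -1, 0, 0, 0, 0, 0, 0, -1, 0, 0, 0, 0, 0, 0, -1])

```text
time_s: 51.28
tool_pos: [0.4815, -0.3483, 0.3741]
tool_rot: [-179.9, -0.0, -7.5]
force: [0.5, -0.1, -0.3]
grip_width: 0.0303
grasp_force: 19.8
```

```bash
python3 go.py 0.481,-0.350,0.122,-7.6
```

```text
51.275 [ 0.4815 -0.3483  0.3741] [-179.9   -0.    -7.5] [-17.  21.  63.  96. -19.  75. -48.] grip 0.0303 19.8 [ 0.5 -0.1 -0.3]
rz 0.002 rad (dyaw -0.1)  t [-0.0002 0.0017 0.0881]
```

Request:
drive_tool(rows=[0, 0.001, 0.02, 0, 0, 0, -1, 0, 0, 0.03, 0, 0, 0, -1, 0, 0, 0.024, 0, 0, 0, -1, 0, 0, 0.012, 0, 0, 0, -1, 0, 0, 0, 0, 0, 0, -1])

```text
time_s: 51.9
tool_pos: [0.481, -0.3503, 0.2876]
tool_rot: [-180.0, 0.0, -7.6]
force: [0.8, -1.1, -0.1]
grip_width: 0.0304
grasp_force: 19.8
```

Request:
drive_tool(rows=[0, 0, 0, 0, 0, 0, -1, 0, 0, 0, 0, 0, 0, -0.1, 0, 0, 0, 0, 0, 0, -0.1, 0, 0, 0, 0, 0, 0, -0.1, 0, 0, -0.04, 0, 0, 0, -0.1])

```text
time_s: 52.52
tool_pos: [0.48, -0.3498, 0.3262]
tool_rot: [-179.9, 0.3, -7.7]
force: [0.7, 0.4, 1.0]
grip_width: 0.0394
grasp_force: 0.0
```

Request:
drive_tool(rows=[0, 0, -0.06, 0, 0, 0, 0, 0, -0.05, -0.02, 0, 0, 0, 0.2, 0, -0.06, 0, 0, 0, 0, 0.2, 0, -0.06, 0, 0, 0, 0, 0.2, 0, -0.06, 0, 0, 0, 0, 0.2])

```text
time_s: 53.15
tool_pos: [0.5112, -0.1214, 0.4084]
tool_rot: [-179.9, -0.0, -7.7]
force: [1.0, 0.0, -0.3]
grip_width: 0.0518
grasp_force: 0.0
```

Request:
drive_tool(rows=[-0.005, -0.06, 0, 0, 0, 0, 0.2, -0.005, -0.06, 0, 0, 0, 0, 0.2, -0.01, -0.05, 0, 0, 0, 0, 0.2, 0, 0, 0, 0, 0, 0, 0.2])

```text
time_s: 53.65
tool_pos: [0.5137, 0.0532, 0.408]
tool_rot: [-179.9, 0.0, -7.2]
force: [0.3, -0.2, 0.1]
grip_width: 0.052
grasp_force: 0.0
```

```bash
python3 ears.py; python3 go.py 0.5365,0.3635,0.14,93; python3 - <<'E'
from h import *
t=shot("top",3);s=shot("scene",3)
im=np.hstack([t["img"][165:225,330:430],s["img"][100:160,90:190]]);cv2.imwrite("pics/ts8.png",cv2.resize(np.clip(im*1.3,0,255).astype(np.uint8),None,fx=4,fy=4,interpolation=cv2.INTER_CUBIC))
E
```

```text
ear [0.561  0.3642 0.0045] 0.001
  body T [0.5355 0.3623 0.021 ] dist 0.0256 dir 4.2
  body S [0.5402 0.3646 0.021 ] dist 0.0208 dir -1.1
53.95 [0.5144 0.0462 0.4083] [-180.    -0.    -7.9] [ -62.    1.   56.  103.   -1.   76. -104.] grip 0.052 0.0 [-0.4 -0.  -0.2]
rz 1.381 rad (dyaw -79.1)  t [-0.3157 -0.0387 0.1043]
```

View pics/ts8.png

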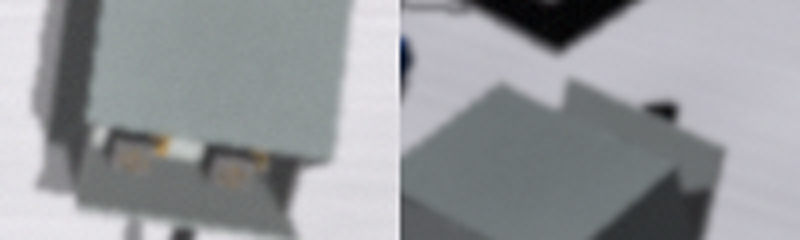

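Both relays stand in the bin at (132,155) and (232,170) in ts8, with a gap of about 35 mm between them. Last is E1.

Request:
drive_tool(rows=[0, 0, 0, 0, 0, -0.176, 0.2, 0, 0, 0, 0, 0, -0.176, 0.2, 0, 0, 0, 0, 0, -0.176, 0.2, 0, 0, 0, 0, 0, -0.176, 0.2, 0, 0, 0, 0, 0, -0.176, 0.2])

```text
time_s: 54.88
tool_pos: [0.5143, 0.0481, 0.4082]
tool_rot: [-180.0, -0.0, 43.1]
force: [-0.5, 0.1, -1.0]
grip_width: 0.0518
grasp_force: 0.0
```

Request:
drive_tool(rows=[0, 0, 0, 0, 0, -0.176, 0.2, 0, 0, 0, 0, 0, -0.176, 0.2, 0, 0, 0, 0, 0, -0.176, 0.2, 0, 0, 0, 0, 0, -0.176, 0.2, 0, 0, 0, 0, 0, -0.176, 0.2])

```text
time_s: 55.5
tool_pos: [0.5143, 0.048, 0.4082]
tool_rot: [180.0, -0.0, 93.5]
force: [-0.1, -0.8, 0.2]
grip_width: 0.0523
grasp_force: 0.0
```

```bash
python3 go.py 0.5365,0.3635,0.12,93
```

```text
55.5 [0.5143 0.048  0.4082] [180.   -0.   93.5] [-61.   1.  54. 103.  -1.  76.  -3.] grip 0.0523 0.0 [-0.1 -0.8  0.2]
rz 0.008 rad (dyaw -0.5)  t [0.3139 0.0387 0.1242]
```

Request:
drive_tool(rows=[0.045, 0.006, 0.01, 0, 0, 0.008, 0.2, 0.055, 0.007, 0.02, 0, 0, 0, 0.2, 0.055, 0.007, 0.02, 0, 0, 0, 0.2, 0.055, 0.007, 0.02, 0, 0, 0, 0.2, 0.055, 0.007, 0.02, 0, 0, 0, 0.2])

```text
time_s: 56.12
tool_pos: [0.5355, 0.3164, 0.3175]
tool_rot: [180.0, -0.0, 92.7]
force: [1.0, 0.2, 0.1]
grip_width: 0.0522
grasp_force: 0.0
```

Request:
drive_tool(rows=[0.049, 0.005, 0.03, 0, 0, 0, 0.2, 0, 0, 0, 0, 0, 0, 0.2, 0, 0, 0, 0, 0, 0, 0.2, 0, 0, 0, 0, 0, 0, 0.2])

```text
time_s: 56.62
tool_pos: [0.539, 0.3619, 0.2893]
tool_rot: [179.9, -0.0, 92.5]
force: [-0.4, 0.7, -0.1]
grip_width: 0.0522
grasp_force: 0.0
```

```bash
python3 go.py 0.537,0.3635,0.035,93
```

```text
56.625 [0.539  0.3619 0.2893] [179.9  -0.   92.5] [-68.  27.  42.  93. -19.  68. -20.] grip 0.0522 0.0 [-0.4  0.7 -0.1]
rz -0.008 rad (dyaw 0.5)  t [0.0017 -0.0019 0.0903]
```

Request:
drive_tool(rows=[0.0017, -0.0018, 0.025, 0, 0, 0, 0.2, 0, 0, 0.035, 0, 0, 0, 0.2, 0, 0, 0.028, 0, 0, 0, 0.2, 0, 0, 0, 0, 0, 0, 0.2, 0, 0, 0, 0, 0, 0, -1])

```text
time_s: 57.25
tool_pos: [0.5372, 0.3648, 0.2022]
tool_rot: [179.9, -0.1, 92.6]
force: [0.5, 0.3, 0.4]
grip_width: 0.048
grasp_force: 0.0
```

Request:
drive_tool(rows=[0, 0, 0, 0, 0, 0, -1, 0, 0, 0, 0, 0, 0, -1, 0, 0, 0, 0, 0, 0, -1, 0, 0, 0, 0, 0, 0, -1, 0, 0, -0.04, 0, 0, 0, -1])

```text
time_s: 57.88
tool_pos: [0.5347, 0.3648, 0.2376]
tool_rot: [-179.7, 0.2, 92.7]
force: [0.4, -0.2, -1.0]
grip_width: 0.0299
grasp_force: 20.0
```

Request:
drive_tool(rows=[0, 0, -0.06, 0, 0, 0, -1, 0, 0, -0.055, 0, 0, 0, -1, -0.04, 0, -0.03, 0, 0, 0, -1, -0.055, 0, 0, 0, 0, 0, -1, -0.055, 0, 0, 0, 0, 0, -1])

```text
time_s: 58.5
tool_pos: [0.5432, 0.2138, 0.3856]
tool_rot: [179.9, -0.0, 92.7]
force: [1.8, 0.5, -0.6]
grip_width: 0.0299
grasp_force: 20.0
```

Request:
drive_tool(rows=[-0.055, 0, 0, 0, 0, 0, -1, -0.055, 0, 0, 0, 0, 0, -1, -0.055, 0, 0, 0, 0, 0, -1, -0.055, 0, 0, 0, 0, 0, -1, 0, 0, 0, 0, 0, 0, -1])

```text
time_s: 59.12
tool_pos: [0.5531, -0.0106, 0.3856]
tool_rot: [180.0, 0.1, 92.1]
force: [-0.1, 0.6, -1.0]
grip_width: 0.0298
grasp_force: 20.0
```

```bash
python3 go.py 0.4856,-0.315,0.22,-7.6
```

```text
59.125 [ 0.5531 -0.0106  0.3856] [1.80e+02 1.00e-01 9.21e+01] [-52.  10.  56. 100.  -9.  74.   8.] grip 0.0298 20.0 [-0.1  0.6 -1. ]
rz -1.401 rad (dyaw 80.3)  t [0.0266 -0.3107 0.0016]
```

Request:
drive_tool(rows=[0, 0, 0, 0, 0, 0.174, -1, 0, 0, 0, 0, 0, 0.174, -1, 0, 0, 0, 0, 0, 0.174, -1, 0, 0, 0, 0, 0, 0.174, -1, 0, 0, 0, 0, 0, 0.174, -1])

```text
time_s: 59.75
tool_pos: [0.5535, -0.0031, 0.385]
tool_rot: [-180.0, -0.0, 42.6]
force: [-0.1, -0.3, 1.5]
grip_width: 0.0297
grasp_force: 20.0
```

Request:
drive_tool(rows=[0, 0, 0, 0, 0, 0.174, -1, 0, 0, 0, 0, 0, 0.174, -1, 0, 0, 0, 0, 0, 0.174, -1, 0, 0, 0, 0, 0, 0.174, -1, 0, 0, 0, 0, 0, 0.174, -1])

```text
time_s: 60.38
tool_pos: [0.5536, -0.003, 0.3849]
tool_rot: [-180.0, 0.0, -7.2]
force: [0.2, 0.7, -0.1]
grip_width: 0.0297
grasp_force: 20.0
```

```bash
python3 go.py 0.4861,-0.311,0.2216,-7.6
```

```text
60.375 [ 0.5536 -0.003   0.3849] [-180.     0.    -7.2] [-62.  14.  68. 100. -13.  75. -88.] grip 0.0297 20.0 [ 0.2  0.7 -0.1]
rz 0.006 rad (dyaw -0.4)  t [-0.0262 0.3142 -0.0007]
```

Request:
drive_tool(rows=[-0.006, 0.045, 0, 0, 0, 0.006, -1, -0.006, 0.055, 0, 0, 0, 0, -1, -0.005, 0.06, 0, 0, 0, 0, -1, -0.005, 0.06, 0, 0, 0, 0, -1, -0.004, 0.055, 0, 0, 0, 0, -1])

```text
time_s: 61.0
tool_pos: [0.4928, -0.2747, 0.3852]
tool_rot: [-179.9, -0.1, -7.3]
force: [1.4, -0.7, 0.1]
grip_width: 0.03
grasp_force: 20.0
```

Request:
drive_tool(rows=[0, 0.039, 0, 0, 0, 0, -1, 0, 0, 0, 0, 0, 0, -1, 0, 0, 0, 0, 0, 0, -1, 0, 0, 0, 0, 0, 0, -1])

```text
time_s: 61.5
tool_pos: [0.489, -0.3106, 0.3849]
tool_rot: [-179.9, 0.0, -7.2]
force: [-0.3, 0.4, -0.2]
grip_width: 0.0302
grasp_force: 20.0
```

```bash
python3 go.py 0.4861,-0.311,0.135,-7.6
```

```text
61.5 [ 0.489  -0.3106  0.3849] [-179.9    0.    -7.2] [-25.  19.  67.  97. -18.  76. -52.] grip 0.0302 20.0 [-0.3  0.4 -0.2]
rz 0.008 rad (dyaw -0.4)  t [-0.0029 0.0008 0.0859]
```

Request:
drive_tool(rows=[-0.003, 0.001, 0.025, 0, 0, 0, -1, 0, 0, 0.03, 0, 0, 0, -1, 0, 0, 0.022, 0, 0, 0, -1, 0, 0, 0.008, 0, 0, 0, -1, 0, 0, 0, 0, 0, 0, -1])

```text
time_s: 62.12
tool_pos: [0.4851, -0.3129, 0.3002]
tool_rot: [180.0, 0.0, -7.3]
force: [0.3, -0.1, -0.0]
grip_width: 0.0301
grasp_force: 20.0
```

Request:
drive_tool(rows=[0, 0, 0.006, 0, 0, 0, -1, 0, 0, 0.005, 0, 0, 0, -1, 0, 0, 0, 0, 0, 0, -1])

```text
time_s: 62.5
tool_pos: [0.4849, -0.3131, 0.2891]
tool_rot: [-180.0, -0.0, -7.3]
force: [0.3, -0.0, -0.4]
grip_width: 0.0302
grasp_force: 20.0
```

Request:
drive_tool(rows=[0, 0, 0, 0, 0, 0, -0.3, 0, 0, 0, 0, 0, 0, -0.1, 0, 0, 0, 0, 0, 0, -0.1, 0, 0, 0, 0, 0, 0, -0.1, 0, 0, -0.04, 0, 0, 0, -0.1])

```text
time_s: 63.12
tool_pos: [0.4842, -0.3121, 0.3273]
tool_rot: [-179.9, 0.3, -7.3]
force: [0.5, 0.1, 1.0]
grip_width: 0.0391
grasp_force: 0.0
```

Request:
drive_tool(rows=[0, 0, -0.06, 0, 0, 0, 0, 0, -0.05, -0.02, 0, 0, 0, 0, 0, -0.06, 0, 0, 0, 0, 0, 0, -0.06, 0, 0, 0, 0, 0, 0, 0, 0, 0, 0, 0, 0])

```text
time_s: 63.75
tool_pos: [0.508, -0.138, 0.409]
tool_rot: [-179.8, -0.0, -6.7]
force: [-0.0, 0.9, 0.1]
grip_width: 0.0434
grasp_force: 0.0
```

```bash
python3 ears.py; python3 go.py 0.4312,-0.3080,0.19,-7.6; python3 - <<'E'
from h import *
t=shot("top",3);s=shot("scene",3)
im=np.hstack([t["img"][165:225,330:430],s["img"][100:160,90:190]]);cv2.imwrite("pics/ts9.png",cv2.resize(np.clip(im*1.3,0,255).astype(np.uint8),None,fx=4,fy=4,interpolation=cv2.INTER_CUBIC))
E
```

```text
64.05 [ 0.5061 -0.1465  0.4093] [180.   -0.   -7.6] [-50.   4.  67. 102.  -4.  76. -80.] grip 0.0434 0.0 [-0.3 -0.5 -0.5]
rz 0.001 rad (dyaw -0.0)  t [-0.0529 0.1700 0.0553]
```

View pics/ts9.png

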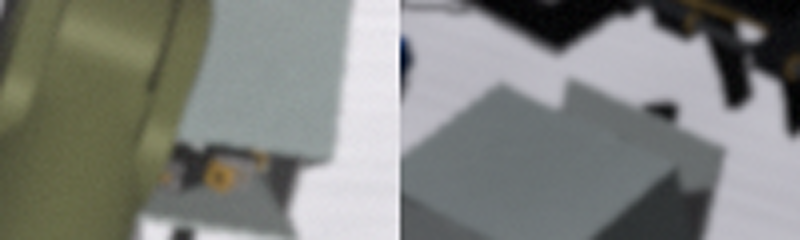

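In ts9 the third relay's ear shows at (220,175), beside and above E2, so it lies in the middle of the bin leaning on its neighbour. Nothing sticks out above the front wall in the scene half. Now I shut the bin gently by its tab.

Request:
drive_tool(rows=[-0.013, 0.04, 0, 0, 0, 0, 0.2, -0.016, 0.05, 0.01, 0, 0, 0, 0.2, -0.015, 0.05, 0.02, 0, 0, 0, 0.2, -0.009, 0.03, 0.025, 0, 0, 0, 0.2, 0, 0, 0, 0, 0, 0, 0.2])

```text
time_s: 64.97
tool_pos: [0.4298, -0.3086, 0.3528]
tool_rot: [180.0, 0.2, -7.7]
force: [0.3, -0.1, 0.0]
grip_width: 0.052
grasp_force: 0.0
```

Request:
drive_tool(rows=[0, 0, 0, 0, 0, 0, 0.2, 0, 0, 0, 0, 0, 0, 0.2])

```text
time_s: 65.22
tool_pos: [0.4336, -0.3052, 0.3549]
tool_rot: [-180.0, -0.1, -7.2]
force: [1.0, -0.1, -0.2]
grip_width: 0.0522
grasp_force: 0.0
```

```bash
python3 go.py 0.4312,-0.3080,0.112,-7.6;  python3 - <<'E'
from h import *
t=shot("top",4)
i=cv2.resize(t["img"][165:225,340:430],None,fx=4,fy=4,interpolation=cv2.INTER_CUBIC);d=i[...,2]-i[...,0]
n,l,st,ce=cv2.connectedComponentsWithStats((d>14).astype(np.uint8))
for j in range(1,n):
    if st[j,4]>40:
        q=ce[j]/4+[340,165]
        w=onz(t,*q,.09)[:2]-[.5005,-.317]; print(q.round(1),st[j],d[l==j].max().round(),"bin x,y",(w@[.991,-.132]).round(3),(w@[.132,.991]).round(3))
E
```

```text
65.225 [ 0.4336 -0.3052  0.3549] [-1.8e+02 -1.0e-01 -7.2e+00] [-29.  10.  68. 106. -10.  71. -55.] grip 0.0522 0.0 [ 1.  -0.1 -0.2]
rz 0.007 rad (dyaw -0.4)  t [-0.0020 0.0031 0.0789]
[418.5 212.3] [  222   102   138   138 10253] 28.0 bin x,y -0.01 -0.127
[371.  199.9] [120 137   9   7  48] 18.0 bin x,y 0.004 0.016
[395.2 204.3] [213 151  16  15 167] 28.0 bin x,y 0.003 -0.057
```

Request:
drive_tool(rows=[-0.002, 0.003, 0.02, 0, 0, 0, 0.2, 0, 0, 0.03, 0, 0, 0, 0.2, 0, 0, 0.028, 0, 0, 0, 0.2, 0, 0, 0, 0, 0, 0, 0.2, 0, 0, 0, 0, 0, 0, -0.2], grip_force=15)

```text
time_s: 66.05
tool_pos: [0.4298, -0.3096, 0.2765]
tool_rot: [180.0, -0.0, -7.4]
force: [-0.2, -0.3, 0.6]
grip_width: 0.048
grasp_force: 0.0
```

Request:
drive_tool(rows=[0, 0, 0, 0, 0, 0, -1, 0, 0, 0, 0, 0, 0, -1, 0, 0, 0, 0, 0, 0, -1, 0, 0, 0, 0, 0, 0, -1, 0, 0, 0, 0, 0, 0, -1])

```text
time_s: 66.68
tool_pos: [0.4302, -0.3087, 0.2764]
tool_rot: [-179.9, -0.0, -7.3]
force: [-0.0, 2.4, 3.6]
grip_width: 0.0116
grasp_force: 15.0
```

```bash
python3 go.py
```

```text
66.675 [ 0.4302 -0.3087  0.2764] [-179.9   -0.    -7.3] [-23.  17.  64. 111. -18.  63. -49.] grip 0.0116 15.0 [-0.   2.4  3.6]
```

Gripped (12 mm). Pushing back along the arc.

Request:
drive_tool(rows=[0.0045, 0, -0.0036, 0, 0, 0, -1, 0.0046, 0, -0.0035, 0, 0, 0, -1, 0.0049, 0, -0.0031, 0, 0, 0, -1, 0.005, 0, -0.003, 0, 0, 0, -1, 0, 0, 0, 0, 0, 0, -1])

```text
time_s: 67.3
tool_pos: [0.4493, -0.3111, 0.2898]
tool_rot: [-179.9, 0.0, -7.3]
force: [-3.5, 4.1, 4.3]
grip_width: 0.0119
grasp_force: 15.0
```

Request:
drive_tool(rows=[0.0052, 0, -0.0026, 0, 0, 0, -1, 0.0053, 0, -0.0024, 0, 0, 0, -1, 0.0054, 0, -0.002, 0, 0, 0, -1, 0, 0, 0, 0, 0, 0, -1, 0, 0, 0, 0, 0, 0, -1])

```text
time_s: 67.92
tool_pos: [0.4654, -0.3131, 0.297]
tool_rot: [-179.9, -0.1, -7.3]
force: [-0.6, 4.3, 4.9]
grip_width: 0.012
grasp_force: 15.0
```

Request:
drive_tool(rows=[0.0055, 0, -0.0018, 0, 0, 0, -1, 0.0056, 0, -0.0016, 0, 0, 0, -1, 0.0055, 0, -0.001, 0, 0, 0, -1, 0, 0, 0, 0, 0, 0, -1, 0, 0, 0, 0, 0, 0, -1])

```text
time_s: 68.55
tool_pos: [0.4821, -0.3152, 0.3013]
tool_rot: [-180.0, -0.1, -7.3]
force: [0.8, 4.9, 4.0]
grip_width: 0.0115
grasp_force: 15.0
```

```bash
python3 go.py 0.4827,-0.3149,0.137,-7.3
```

```text
68.55 [ 0.4821 -0.3152  0.3013] [-1.8e+02 -1.0e-01 -7.3e+00] [-20.  22.  62. 103. -21.  67. -49.] grip 0.0115 15.0 [0.8 4.9 4. ]
rz -0.000 rad (dyaw 0.0)  t [0.0006 -0.0004 0.0003]
```

Request:
drive_tool(rows=[0.002, 0, 0, 0, 0, 0, -1, 0.002, 0, 0, 0, 0, 0, -1, 0, 0, 0, 0, 0, 0, -1, 0, 0, 0, 0, 0, 0, -1])

```text
time_s: 69.05
tool_pos: [0.4837, -0.3159, 0.3013]
tool_rot: [-179.8, 0.2, -7.4]
force: [-7.4, 9.3, 11.5]
grip_width: 0.0119
grasp_force: 15.0
```

```bash
python3 go.py
```

```text
69.05 [ 0.4837 -0.3159  0.3013] [-179.8    0.2   -7.4] [-20.  23.  61. 103. -22.  68. -49.] grip 0.0119 15.0 [-7.4  9.3 11.5]
```

Request:
drive_tool(rows=[-0.002, 0, 0, 0, 0, 0, -1, 0, 0, 0, 0, 0, 0, -0.5, 0, 0, 0, 0, 0, 0, 0, 0, 0, 0, 0, 0, 0, 0.2, 0, 0, 0, 0, 0, 0, 0.2])

```text
time_s: 69.68
tool_pos: [0.4829, -0.3162, 0.3007]
tool_rot: [180.0, -0.0, -7.4]
force: [0.3, -0.1, 0.2]
grip_width: 0.0441
grasp_force: 0.0
```

Request:
drive_tool(rows=[0, 0, -0.04, 0, 0, 0, 0.2, 0, 0, -0.06, 0, 0, 0, 0.2, -0.05, -0.03, 0, 0, 0, 0, 0.2, -0.05, -0.03, 0, 0, 0, 0, 0.2, 0, -0.06, 0, 0, 0, 0, 0.2])

```text
time_s: 70.3
tool_pos: [0.414, -0.2, 0.4042]
tool_rot: [-179.3, 0.2, -7.9]
force: [1.0, 1.3, -0.7]
grip_width: 0.052
grasp_force: 0.0
```

Request:
drive_tool(rows=[0, -0.06, 0, 0, 0, 0, 0.2, 0, -0.06, 0, 0, 0, 0, 0.2, 0, 0, 0, 0, 0, 0, 0.2])

```text
time_s: 70.68
tool_pos: [0.4328, -0.0738, 0.4039]
tool_rot: [-179.6, 0.5, -7.1]
force: [-0.1, -1.5, -0.2]
grip_width: 0.052
grasp_force: 0.0
```

```bash
python3 go.py; python3 - <<'E'
from h import *
import pickle
t0,s0=pickle.load(open("v0.pkl","rb"));t2,s2=pickle.load(open("v2.pkl","rb"))
t=shot("top",5);s=shot("scene",5)
def diff(a,b,x0,y0,x1,y1,n):
    d=np.abs(a["img"]-b["img"]).mean(2)[y0:y1,x0:x1]; v,u=np.where(d>30); print(n,"mean %.1f max %.0f n>30 %d"%(d.mean(),d.max(),len(u)), (u.min()+x0,v.min()+y0,u.max()+x0,v.max()+y0) if len(u) else "")
diff(t,t0,345,145,425,215,"cab top"); diff(s,s0,80,115,175,215,"cab scene")
diff(s,s2,190,220,310,300,"track scene vs closed"); 
diff(t,t0,310,170,330,190,"plug");diff(t,t0,144,150,164,172,"cap");diff(t,t0,190,196,206,214,"socket");diff(s,s0,290,200,310,225,"socket S");diff(s,s0,355,198,418,238,"wrench S")
i=t["img"];d=i[...,2]-i[...,0];v,u=np.where(d[165:260,140:345]>30);print("yellow left",len(u))
E
```

```text
70.675 [ 0.4328 -0.0738  0.4039] [-179.6    0.5   -7.1] [-43. -13.  43. 112.   9.  78. -99.] grip 0.052 0.0 [-0.1 -1.5 -0.2]
cab top mean 7.6 max 38 n>30 10 (np.int64(345), np.int64(205), np.int64(345), np.int64(214))
cab scene mean 3.3 max 6 n>30 0 
track scene vs closed mean 7.2 max 70 n>30 822 (np.int64(264), np.int64(220), np.int64(297), np.int64(249))
plug mean 8.9 max 16 n>30 0 
cap mean 8.8 max 12 n>30 0 
socket mean 10.0 max 14 n>30 0 
socket S mean 4.1 max 6 n>30 0 
wrench S mean 23.3 max 70 n>30 768 (np.int64(367), np.int64(198), np.int64(417), np.int64(227))
yellow left 0
```

```bash
python3 -c "
from cell import *
print(sign_off())"
```

```text
the job is handed in; nothing more can be done
None
```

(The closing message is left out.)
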